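Hang the jam pail back on its stand

TASK

The little jam pail stands on the buffet counter with its wire bail folded down. Raise the bail upright while the pail stays standing where it is, without tipping or dragging it, then lift the pail by the bail's wooden grip and hang it on the empty J-hook of the stand: let it down gently until the hook carries it by the middle of the grip, neither dropping it nor pressing down on the hook, and leave it hanging level and still with its jars in it. Do not knock the stand or disturb the bowl, mug or tea box.

Things in the scene. Friction and masses are not known exactly. Their poses are not given: they have to be found in the camera images.
- pail: Plain tin pail, loose, 108 mm high, 120 mm diameter at the rim, 96 mm at the foot, wall 3 mm; empty 0.24 to 0.39 kg, with its bail (0.05 kg) and three jars 0.47 to 0.77 kg. Origin: centre of its underside; z up its axis. The bail starts folded down to the pail's -x side.
- bail_pivot (a point): Middle of the bail's pivot line, on the pail's axis 103 mm above its underside; the pivot line runs along the pail's y axis through two ears at the rim. The pivots are stiff (friction 0.045 N m): the bail stays where it is put, also while the pail hangs. A pail hangs level only if its bail was set upright.
- bail (a joint): Angle of the wire bail, rad: 0 = upright (in line with the pail's axis), positive = folded to the pail's -x side, 1.57 = level; stops at +-2.1. It starts at 1.45 to 1.95. Bail: 5 mm wire, legs 130 mm apart at the ears, drawing in at the top to the wooden grip.
- bail_grip (a point): Middle of the wooden grip, a cylinder 14 mm thick and 88 mm long, fixed on the bail 105 mm from the pivot line, along the point's (and pail's) y axis. Pinched, it cannot turn in the fingers and the pail tips as the bail rises: push it up from beneath, rolling on one finger. The hook takes its middle, so hold it 26 mm to one side; the pail then hangs up to 10 degrees askew until hooked.
- stand: Steel hanging stand, fixed, hook arm to its -x. Origin: underside of the base, on the post's axis. Base 200 x 150 x 10 mm, reaching 145 mm to -x. Post 22 mm thick, collar 32 mm thick up to 166 mm, then a 12 mm sliding rod with an 8 mm round arm at its top, ending in a J-hook in the stand's x-z plane (y = 0). The hook enters between grip and rim, so the pail comes from the -x side.
- hook_below (a point): Point on the stand's base top (10 mm up) straight under the middle of the hook's U, 90 mm to -x of the post; axes as the stand's. The rod is clamped by hand at an unmeasured height: a grip resting in the U has its centre 245 to 275 mm above the counter. From that centre: lip top 15 mm higher, arm top 27 mm higher, U underside 15 mm lower. U 20 mm wide inside, lip out to 109 mm from the post.
- jar0: Small lidded glass jam jar in the pail, loose, 38 mm diameter, 44 mm high, 0.06 to 0.11 kg. Origin: centre of its underside.
- jar1: A second jar like jar0, in the pail.
- jar2: A third jar like jar0, in the pail.
- bowl: White porcelain bowl, 120 mm diameter, 55 mm high, bystander. Origin: centre of its underside.
- mug: White porcelain mug, 80 mm diameter, 90 mm high, bystander. Origin: centre of its underside; handle towards its +y.
- tea_box: Printed cardboard tea box 75 x 140 x 70 mm high, bystander. Origin: centre of its underside.
Not all that is in view belongs to the job. Leave any green or orange look-alike of the pail alone. Leave any blue or red look-alike of the jar1 alone.

How it is judged:
By the outcome, as a careful person would: the job done as asked, in the order asked, and still so for the second after the job is handed in, with the robot touching nothing.
It also fails if it takes over 72 s, if anything falls off the work surface, if the arm or the gripper's body presses on something with over 40 N, if the wrist force passes 120 N, or if a joint passes its speed limit or range.

ROBOT

A 6-joint arm with a two-finger parallel gripper is mounted at the origin on the work surface. World frame = base frame: x ahead of the robot, y to its left, z up, the work surface at z = 0. Lengths are in m, angles in degrees, forces in N, time in s.
With the tool pointing down it reaches from about 0.2 to 0.875 m from the base axis. Payload 3.4 kg.
Tool frame: the origin (TCP) lies between the finger pads; the fingertips stand 17 mm ahead of it and the grasp point (between the pads) lies 2 mm behind it (env.finger_overhang is the distance from the TCP to the fingertips, in m); z points along the fingers, y is the line along which they close (so a half turn about z gives the same grasp; the last joint's range is limited). The gripper opens to 94 mm and grips with 3 to 60 N. Pads are 16 mm wide; open, the fingers measure 119 mm over their backs; the gripper's body (75 mm by 177 mm) begins 78 mm behind the grasp point.
Start: joints at [69.5, 15.808, 86.224, -0, 77.962, -6.933], TCP at [0.135, 0.559, 0.222] pointing down, gripper open.
Joint ranges: [-165.64, 165.64], [-43.16, 119.46], [12.63, 154.43], [-67.54, 247.53], [6.08, 155.33], [-154.97, 154.97]. Speed limits (degrees/s): [147.25, 147.25, 180, 180, 180, 180].

INTERFACE

Orientations are given as a 3x3 rotation matrix whose columns are the frame's x, y, z axes.
In Python, from bench import state, viewer, close_job, env gives the robot as it stands.
- The arm moves only by the tool carry_out, never from a script. Its argument "increments" is a list of rows, each an object of numbers: "tx", "ty", "tz": the shift along the world's x, y, z in units of 25 mm (1.0 is 25 mm); "rx", "ry", "rz": the turn, a rotation vector about the world's x, y, z in units of 5 degrees (1.0 is 5 degrees); "fingers": the opening, from 0 (shut) to 1 (fully open). A call has exactly 10 rows; each row shifts and turns the commanded pose from where the row before left it; what a row does not reach is not made up. A row lasts 1/10 s, in which the tool goes at most 50 mm and 8.59 degrees, less where a joint would pass 70% of its speed; a pose out of reach is approached as far as the arm can. A call is refused whole if a number of a shift passes 1 or a number of a turn 1, either way. A call with a gripper value outside its range is refused whole. The fingers move at their own pace and stop on an object; "grip_force" is the grip in N (left out, the last holds). Time passes only in rows, so rows that do not move let the fingers close, or fill a call up. It gives the time, the measured TCP pose, the force, the opening and the grip force at its end, in the units of the state.
- state(): the state, without advancing time (a new reading comes with each control period).
- viewer.camera(name): name is "scene" or "top" or "wrist"; returns a dict with "image" (480x640x3 uint8, red, green, blue), "fx", "fy", "cx", "cy" (pixels), "rvec" (rotation vector, rad) and "tvec" (3), from world to camera coordinates, as OpenCV has them. Camera axes: x right, y down, z forward; pixel columns grow to the right and rows downward; lengths in m; the calibration is good to about 2 mm. The wrist camera is an equidistant fisheye: a pixel r from the principal point sees the ray r / f radians off the axis. A picture is of the moment at which its call begins. There is no depth.
- close_job(): hands the job in; it is judged then, once.
The state is a dict: "t": time; "joints": joint angles; "dq": joint speeds; "joint_efforts": joint torques, N m; "tool_pos": TCP position; "tcp_rot": TCP orientation; "force": force on the tool from outside, world axes, zero at the start; "torque": the same for the moment, N m; "width": opening from 0.0 (shut) to 1.0 (fully open); "grip_force": force on a finger pad.
Only numpy, scipy, OpenCV 4.12 (cv2) and the standard library are available. Lean on these libraries where they do the work, as an engineer would, in place of code of your own. Each camera call takes 0.05 s, during which the arm holds its last target. There are 200 camera calls.

## Working session

There is one attempt and no reset: what is moved stays moved. The work goes in short steps, Python scripts to look and compute and a tool call to move; the robot and the scene stay as the last step left them, time stands still between calls to the robot, and variables do not carry over. Pictures are saved under pics/ and viewed, at most 10 in all, crops included, and the job is handed in when it is done.

Besides the shell and the picture viewer there is one more tool, called after "Emit:" as name([rows], argument=value, ...), one row to a line, values as JSON. carry_out: Moves the arm, as the interface text tells. Its arguments: {"type":"object","properties":{"increments":{"type":"array"},"grip_force":{"type":"number"}},"required":["increments"]}

```bash
mkdir -p pics; ls
cat > h.py <<'E'
import numpy as np, cv2
from bench import state, viewer, close_job, env
def cam(n):
    c=viewer.camera(n); R,_=cv2.Rodrigues(np.array(c['rvec'],float)); return c,R,np.array(c['tvec'],float).ravel()
def save(n,f):
    c,R,t=cam(n); cv2.imwrite('pics/'+f,c['image'][:,:,::-1]); np.savez('pics/'+f[:-4]+'.npz',R=R,t=t,k=[c['fx'],c['fy'],c['cx'],c['cy']],wrist=n=='wrist',im=c['image'])
def ray(f,u,v):
    d=np.load('pics/'+f+'.npz'); fx,fy,cx,cy=d['k']; x=(u-cx)/fx;y=(v-cy)/fy
    if d['wrist']:
        r=np.hypot(x,y); s=np.sin(r)/max(r,1e-9); q=np.array([x*s,y*s,np.cos(r)])
    else: q=np.array([x,y,1.])
    return -d['R'].T@d['t'], d['R'].T@q
def atz(f,u,v,z):
    o,q=ray(f,u,v); return (o+q*(z-o[2])/q[2]).round(4)
def tri(*obs):
    A=np.zeros((3,3));b=np.zeros(3)
    for f,u,v in obs:
        o,q=ray(f,u,v);q=q/np.linalg.norm(q);P=np.eye(3)-np.outer(q,q);A+=P;b+=P@o
    return np.linalg.solve(A,b).round(4)
def proj(f,p):
    d=np.load('pics/'+f+'.npz'); fx,fy,cx,cy=d['k']; q=d['R']@np.array(p)+d['t']
    if d['wrist']:
        r=np.hypot(q[0],q[1]); a=np.arctan2(r,q[2])/max(r,1e-9); return (cx+fx*q[0]*a,cy+fy*q[1]*a)
    return (cx+fx*q[0]/q[2],cy+fy*q[1]/q[2])
E
python3 - <<'E'
from h import *
for n in ('scene','top'): save(n,n+'1.png'); d=np.load(f'pics/{n}1.npz'); print(n,d['k'],(-d['R'].T@d['t']).round(3))
s=state(); print(s)
E
```

```text
pics
scene [623.42931582 623.42931582 331.82331721 237.5457636 ] [ 1.167 -0.492  1.343]
top [539.50293605 539.50293605 323.41239884 233.09901705] [ 0.462 -0.006  1.182]
{'t': 0.1, 'joints': array([ 6.95001848e+01,  1.58440327e+01,  8.62884254e+01,  3.44059792e-04,
        7.79619526e+01, -6.93128374e+00]), 'dq': array([-0.07077464, -0.15180974, -0.07604867,  0.10396252, -0.04321557,
        0.01150722]), 'joint_efforts': array([ 8.07651104e-04, -4.05459595e+01, -2.37777328e+01,  7.02578528e-02,
        2.98498326e-02, -3.13152520e-05]), 'tool_pos': array([0.13471623, 0.55849474, 0.22168769]), 'tcp_rot': array([[-9.72089646e-01,  2.34608994e-01, -5.82559045e-04],
       [ 2.34609628e-01,  9.72088446e-01, -1.54137028e-03],
       [ 2.04679587e-04, -1.63502405e-03, -9.99998642e-01]]), 'force': array([1.05913062, 0.14835163, 0.45629661]), 'torque': array([0.02861228, 0.00976861, 0.01710417]), 'grip_force': 0.0, 'width': 0.9966610910949792}
```

View pics/scene1.png

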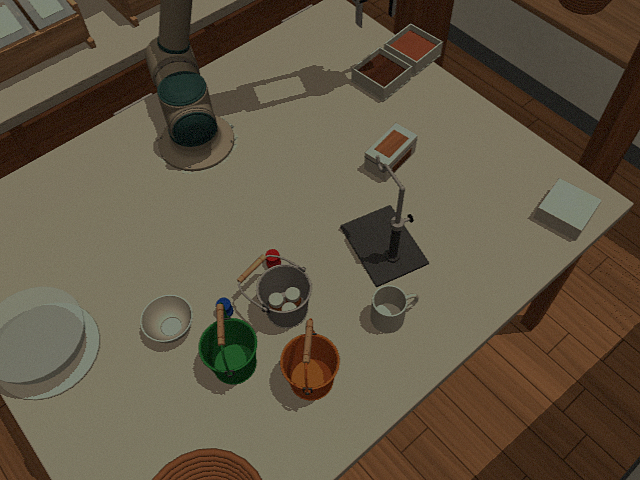

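View pics/top1.png

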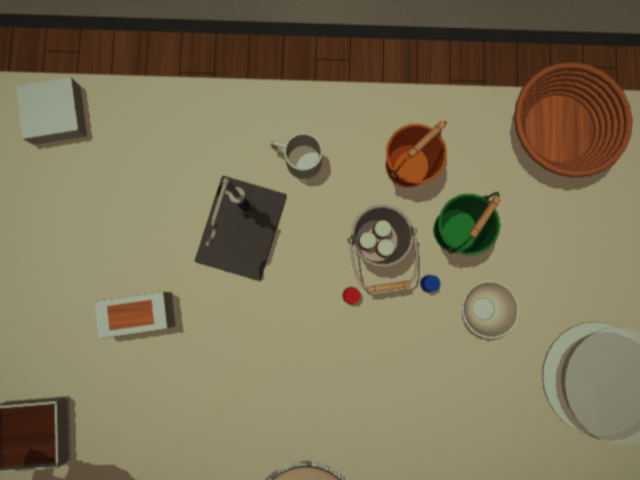

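The scene shows the tin pail near (285,290), its bail folded towards the robot with the grip near (251,268), and the stand near (393,230) with its hook near (380,158). In the top view the pail is at (383,237), the grip at (389,287) and the hook at (211,237). I'll enlarge these.

Run:
```python
from h import *
a=np.load('pics/top1.npz')['im'];b=np.load('pics/scene1.npz')['im']
def cr(im,u,v,w=100,h=75): return cv2.resize(im[v:v+h,u:u+w],(400,300),interpolation=cv2.INTER_CUBIC)
f=lambda x:np.clip((x/255.)**.6*255,0,255).astype(np.uint8)
o=np.vstack([np.hstack([cr(a,335,195,133,100),cr(a,190,170,133,100)]),np.hstack([cr(b,225,230,133,100),cr(b,335,140,160,120)])])
cv2.imwrite('pics/c1.png',f(o)[:,:,::-1])
```

```text
(no output)
```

View pics/c1.png

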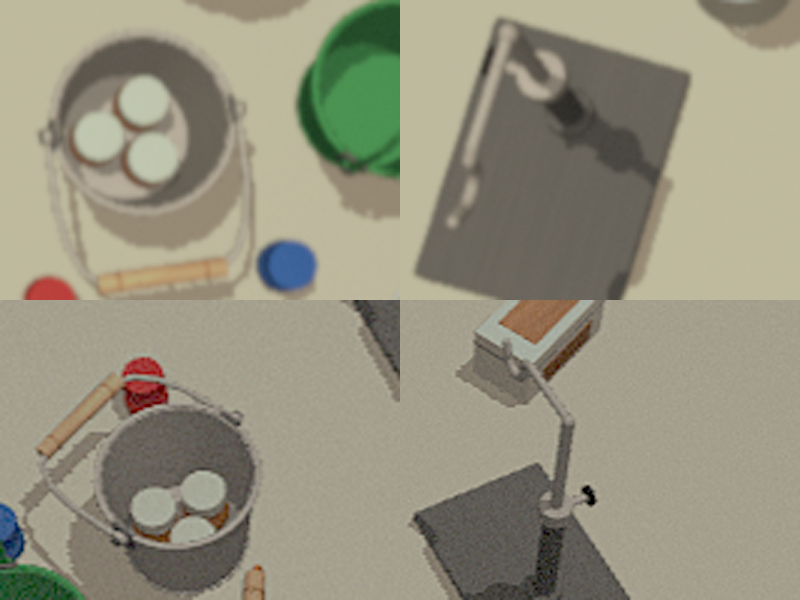

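The crops show these points:
- **Top crop, pail:** ears at (47,133) and (237,108), grip ends at (99,282) and (227,267).
- **Top crop, stand:** arm corner at (507,30), hook lip at (452,222).
- **Scene crop:** grip ends at (44,449) and (118,379), ears at (121,537) and (233,418), arm corner at (568,420), lip top at (508,345).

Run:
```python
from h import *
T=lambda u,v:('top1',335+u/3.0075,195+v/3)
S=lambda u,v:('scene1',225+u/3.0075,230+(v-300)/3)
T2=lambda u,v:('top1',190+(u-400)/3.0075,170+v/3)
S2=lambda u,v:('scene1',335+(u-400)/2.5,140+(v-300)/2.5)
gr=tri(T(227,267),S(44,449));gl=tri(T(99,282),S(118,379));er=tri(T(237,108),S(121,537));el=tri(T(47,133),S(233,418))
print('grip R,L',gr,gl,np.linalg.norm(gr-gl));print('ears R L',er,el,np.linalg.norm(er-el))
print('mid',(gr+gl)/2,(er+el)/2, np.linalg.norm((gr+gl-er-el)/2),'rim ctr',atz(*T(144,123),.108))
d=el-er;print('pail yaw y-axis',np.degrees(np.arctan2(-d[0],d[1])));d=gl-gr;print('grip yaw',np.degrees(np.arctan2(-d[0],d[1])))
ac=tri(T2(507,30),S2(568,420));lip=tri(T2(452,222),S2(508,345));print('armcorner',ac,'lip',lip,np.linalg.norm((ac-lip)[:2]))
for q in [(500,18),(691,73),(415,270)]: print('base',atz(*T2(*q),.01))
print('scene base',atz(*S2(539,464),.01),atz(*S2(414,514),.01))
print('collar top tri',tri(T2(540,75),S2(558,500)))
for n,u,v in [('red',352,295),('blue',431,283)]: print(n,atz('top1',u,v,.044))
for n,u,v in [('bowl',490,310)]: print(n,atz('top1',u,v,.055))
print('mug',atz('top1',303,155,.09),'green',atz('top1',468,224,.108),'orange',atz('top1',416,155,.108), 'tea',atz('top1',135,316,.07))
print('green grip',atz('top1',485,216,.2))
```

```text
grip R,L [ 0.4903 -0.1991  0.0855] [ 0.4769 -0.1149  0.0811] 0.08537306366764637
ears R L [ 0.5963 -0.2035  0.1004] [ 0.575  -0.0767  0.1033] 0.12860925316632546
mid [ 0.4836 -0.157   0.0833] [ 0.58565 -0.1401   0.10185] 0.10509003282899856 rim ctr [ 0.5824 -0.1418  0.108 ]
pail yaw y-axis 9.535581060205635
grip yaw 9.042499482103104
armcorner [0.6502 0.1473 0.2893] lip [0.544  0.1778 0.2689] 0.11049294095099467
base [0.7175 0.2001 0.01  ]
base [0.6803 0.0589 0.01  ]
base [0.5307 0.2528 0.01  ]
scene base [0.5349 0.2535 0.01  ] [0.4956 0.1123 0.01  ]
collar top tri [0.6488 0.148  0.1667]
red [ 0.4634 -0.0863  0.044 ]
blue [ 0.4925 -0.2526  0.044 ]
bowl [ 0.4392 -0.3734  0.055 ]
mug [0.7489 0.0235 0.09  ] green [ 0.6111 -0.3135  0.108 ] orange [ 0.7507 -0.2077  0.108 ] tea [0.4107 0.3548 0.07  ]
green grip [ 0.6141 -0.3189  0.2   ]
```

Emit:
carry_out([
  {"tx":0.352,"ty":-1,"tz":0.1,"rz":-0.671,"fingers":1},
  {"tx":0.352,"ty":-1,"tz":0.1,"rz":-0.671,"fingers":1},
  {"tx":0.352,"ty":-1,"tz":0.1,"rz":-0.671,"fingers":1},
  {"tx":0.352,"ty":-1,"tz":0.1,"rz":-0.671,"fingers":1},
  {"tx":0.352,"ty":-1,"tz":0.1,"rz":-0.671,"fingers":1},
  {"tx":0.352,"ty":-1,"tz":0.1,"rz":-0.671,"fingers":1},
  {"tx":0.352,"ty":-1,"tz":0.1,"rz":-0.671,"fingers":1},
  {"tx":0.352,"ty":-1,"tz":0.1,"rz":-0.671,"fingers":1},
  {"tx":0.352,"ty":-1,"tz":0.1,"rz":-0.671,"fingers":1},
  {"tx":0.352,"ty":-1,"tz":0.1,"rz":-0.671,"fingers":1},
])

```text
invalid input at $.increments[0]: expected keys tx, ty, tz, rx, ry, rz, fingers
```

Emit:
carry_out([
  {"tx":0.352,"ty":-1,"rz":-0.671,"fingers":1},
  {"tx":0.352,"ty":-1,"rz":-0.671,"fingers":1},
  {"tx":0.352,"ty":-1,"rz":-0.671,"fingers":1},
  {"tx":0.352,"ty":-1,"rz":-0.671,"fingers":1},
  {"tx":0.352,"ty":-1,"rz":-0.671,"fingers":1},
  {"tx":0.352,"ty":-1,"rz":-0.671,"fingers":1},
  {"tx":0.352,"ty":-1,"rz":-0.671,"fingers":1},
  {"tx":0.352,"ty":-1,"rz":-0.671,"fingers":1},
  {"tx":0.352,"ty":-1,"rz":-0.671,"fingers":1},
  {"tx":0.352,"ty":-1,"rz":-0.671,"fingers":1},
])

```text
invalid input at $.increments[0]: expected keys tx, ty, tz, rx, ry, rz, fingers
```

Emit:
carry_out([
  {"tx":0.352,"ty":-1,"rx":0.162,"ry":-0.98,"fingers":1},
  {"tx":0.352,"ty":-1,"rx":0.162,"ry":-0.98,"fingers":1},
  {"tx":0.352,"ty":-1,"rx":0.162,"ry":-0.98,"fingers":1},
  {"tx":0.352,"ty":-1,"rx":0.162,"ry":-0.98,"fingers":1},
  {"tx":0.352,"ty":-1,"rx":0.162,"ry":-0.98,"fingers":1},
  {"tx":0.352,"ty":-1,"rx":0.162,"ry":-0.98,"fingers":1},
  {"tx":0.352,"ty":-1,"rx":0.162,"ry":-0.98,"fingers":1},
  {"tx":0.352,"ty":-1,"rx":0.162,"ry":-0.98,"fingers":1},
  {"tx":0.352,"ty":-1,"rx":0.162,"ry":-0.98,"fingers":1},
  {"tx":0.352,"ty":-1,"rx":0.162,"ry":-0.98,"fingers":1},
])

```text
invalid input at $.increments[0]: expected keys tx, ty, tz, rx, ry, rz, fingers
```

Run:
```python
from h import *
s=state();print(s['tool_pos'],s['tcp_rot'],s['joints'],s['t'],s['force'],s['torque'])
save('wrist','w1.png')
```

```text
[0.13471623 0.55849474 0.22168769] [[-9.72089646e-01  2.34608994e-01 -5.82559045e-04]
 [ 2.34609628e-01  9.72088446e-01 -1.54137028e-03]
 [ 2.04679587e-04 -1.63502405e-03 -9.99998642e-01]] [ 6.95001848e+01  1.58440327e+01  8.62884254e+01  3.44059792e-04
  7.79619526e+01 -6.93128374e+00] 0.1 [1.05913062 0.14835163 0.45629661] [0.02861228 0.00976861 0.01710417]
```

View pics/w1.png

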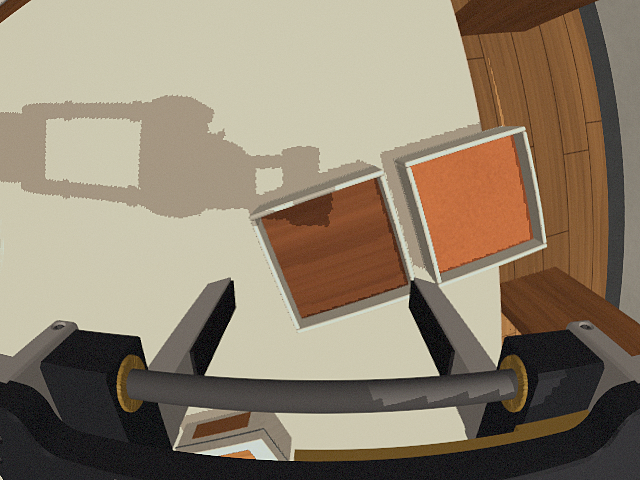

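The arm has not moved, since every row needs all seven keys. The wrist view shows only the trays and the open fingers at (230,290) and (415,290). I'll resend the moves in full.

Emit:
carry_out([
  {"tx":0.352,"ty":-1,"tz":0.1,"rx":0,"ry":0,"rz":-0.671,"fingers":1},
  {"tx":0.352,"ty":-1,"tz":0.1,"rx":0,"ry":0,"rz":-0.671,"fingers":1},
  {"tx":0.352,"ty":-1,"tz":0.1,"rx":0,"ry":0,"rz":-0.671,"fingers":1},
  {"tx":0.352,"ty":-1,"tz":0.1,"rx":0,"ry":0,"rz":-0.671,"fingers":1},
  {"tx":0.352,"ty":-1,"tz":0.1,"rx":0,"ry":0,"rz":-0.671,"fingers":1},
  {"tx":0.352,"ty":-1,"tz":0.1,"rx":0,"ry":0,"rz":-0.671,"fingers":1},
  {"tx":0.352,"ty":-1,"tz":0.1,"rx":0,"ry":0,"rz":-0.671,"fingers":1},
  {"tx":0.352,"ty":-1,"tz":0.1,"rx":0,"ry":0,"rz":-0.671,"fingers":1},
  {"tx":0.352,"ty":-1,"tz":0.1,"rx":0,"ry":0,"rz":-0.671,"fingers":1},
  {"tx":0.352,"ty":-1,"tz":0.1,"rx":0,"ry":0,"rz":-0.671,"fingers":1},
])

```text
t: 1.15
tool_pos: [0.2229, 0.3078, 0.2474]
tcp_rot: [[-0.679, 0.734, -0.0], [0.734, 0.679, -0.0], [-0.0, -0.0, -1.0]]
force: [0.3, 0.3, 0.1]
width: 0.996
grip_force: 0.0
```

Emit:
carry_out([
  {"tx":0.352,"ty":-1,"tz":0,"rx":0,"ry":0,"rz":-0.671,"fingers":1},
  {"tx":0.352,"ty":-1,"tz":0,"rx":0,"ry":0,"rz":-0.671,"fingers":1},
  {"tx":0.352,"ty":-1,"tz":0,"rx":0,"ry":0,"rz":-0.671,"fingers":1},
  {"tx":0.352,"ty":-1,"tz":0,"rx":0,"ry":0,"rz":-0.671,"fingers":1},
  {"tx":0.352,"ty":-1,"tz":0,"rx":0,"ry":0,"rz":-0.671,"fingers":1},
  {"tx":0.352,"ty":-1,"tz":0,"rx":0,"ry":0,"rz":-0.671,"fingers":1},
  {"tx":0.352,"ty":-1,"tz":0,"rx":0,"ry":0,"rz":-0.671,"fingers":1},
  {"tx":0.352,"ty":-1,"tz":0,"rx":0,"ry":0,"rz":-0.671,"fingers":1},
  {"tx":0.352,"ty":-1,"tz":0,"rx":0,"ry":0,"rz":-0.671,"fingers":1},
  {"tx":0.352,"ty":-1,"tz":0,"rx":0,"ry":0,"rz":-0.671,"fingers":1},
])

```text
t: 2.15
tool_pos: [0.3109, 0.0579, 0.2474]
tcp_rot: [[-0.16, 0.987, 0.0], [0.987, 0.16, 0.0], [0.0, 0.0, -1.0]]
force: [0.4, -0.4, -0.1]
width: 1.001
grip_force: 0.0
```

Emit:
carry_out([
  {"tx":0.352,"ty":-1,"tz":0,"rx":0.16,"ry":-0.98,"rz":0,"fingers":1},
  {"tx":0.352,"ty":-1,"tz":0,"rx":0.16,"ry":-0.98,"rz":0,"fingers":1},
  {"tx":0.352,"ty":-1,"tz":0,"rx":0.16,"ry":-0.98,"rz":0,"fingers":1},
  {"tx":0.352,"ty":-1,"tz":0,"rx":0.16,"ry":-0.98,"rz":0,"fingers":1},
  {"tx":0.352,"ty":-1,"tz":0,"rx":0.16,"ry":-0.98,"rz":0,"fingers":1},
  {"tx":0.352,"ty":-1,"tz":0,"rx":0.16,"ry":-0.98,"rz":0,"fingers":1},
  {"tx":0.352,"ty":-1,"tz":0,"rx":0.16,"ry":-0.98,"rz":0,"fingers":1},
  {"tx":0.352,"ty":-1,"tz":0,"rx":0.16,"ry":-0.98,"rz":0,"fingers":1},
  {"tx":0.352,"ty":-1,"tz":0,"rx":0.16,"ry":-0.98,"rz":0,"fingers":1},
  {"tx":0.352,"ty":-1,"tz":0,"rx":0.16,"ry":-0.98,"rz":0,"fingers":1},
])

```text
t: 3.15
tool_pos: [0.3985, -0.1924, 0.2479]
tcp_rot: [[-0.159, 0.637, 0.754], [0.987, 0.105, 0.12], [-0.003, 0.764, -0.646]]
force: [0.1, 0.6, -0.0]
width: 1.001
grip_force: 0.0
```

Run:
```python
from h import *
s=state();print(s['tool_pos'],s['tcp_rot'],s['joints'],s['t'],s['force'],s['torque'])
save('wrist','w2.png')
```

```text
[ 0.39848876 -0.19235331  0.24793116] [[-0.15947222  0.63704854  0.75414705]
 [ 0.98719715  0.10540296  0.11971633]
 [-0.00322422  0.76358324 -0.64570135]] [ -78.96406488   -6.45355763  128.30296955   55.00156416   68.68193368
 -114.56131482] 3.15 [ 0.05115797  0.55765349 -0.01823373] [-0.07495398  0.45680635  0.03246791]
```

View pics/w2.png

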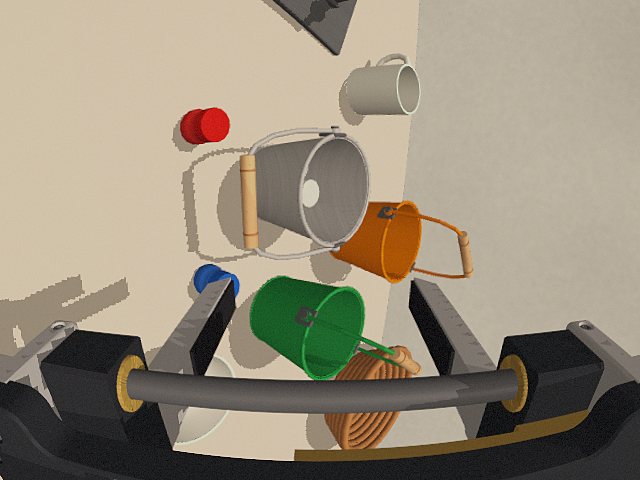

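The wrist view shows the grip running from (248,156) to (250,248), with the pail behind it. I'll use those ends to check the position, then approach.

Run:
```python
from h import *
T=lambda u,v:('top1',335+u/3.0075,195+v/3)
S=lambda u,v:('scene1',225+u/3.0075,230+(v-300)/3)
print(proj('w2',[.4903,-.1991,.0855]),proj('w2',[.4769,-.1149,.0811]))
print(tri(T(227,267),S(44,449),('w2',250,248)),tri(T(99,282),S(118,379),('w2',248,156)))
print(tri(T(227,267),('w2',250,248)),tri(T(99,282),('w2',248,156)))
print('ears',proj('w2',[.5963,-.2035,.1004]),proj('w2',[.575,-.0767,.1033]))
G=np.array([.488,-.183,.084]);R=state()['tcp_rot'];p=state()['tool_pos']
A=G+.025*R[:,1]+.002*R[:,2];print(A,(A-.08*R[:,2]-p)/.025,(.08*R[:,2])/.025)
```

```text
(np.float64(252.33325715926833), np.float64(244.72959127705207)) (np.float64(246.20527870873008), np.float64(154.9059500790915))
[ 0.4896 -0.2002  0.0843] [ 0.4775 -0.1153  0.0826]
[ 0.4884 -0.2021  0.0847] [ 0.4762 -0.1157  0.0847]
ears (np.float64(332.2351556077032), np.float64(244.9968656181424)) (np.float64(334.9447010984484), np.float64(130.7135927263351))
[ 0.50545804 -0.18026278  0.10179675] [ 1.87453566  0.29950714 -3.70092205] [ 2.41468057  0.37289857 -2.06646181]
```

Emit:
carry_out([
  {"tx":0.47,"ty":0.075,"tz":-0.925,"rx":0,"ry":0,"rz":0,"fingers":1},
  {"tx":0.47,"ty":0.075,"tz":-0.925,"rx":0,"ry":0,"rz":0,"fingers":1},
  {"tx":0.47,"ty":0.075,"tz":-0.925,"rx":0,"ry":0,"rz":0,"fingers":1},
  {"tx":0.47,"ty":0.075,"tz":-0.925,"rx":0,"ry":0,"rz":0,"fingers":1},
  {"tx":0.4,"ty":0.062,"tz":-0.344,"rx":0,"ry":0,"rz":0,"fingers":1},
  {"tx":0.4,"ty":0.062,"tz":-0.344,"rx":0,"ry":0,"rz":0,"fingers":1},
  {"tx":0.4,"ty":0.062,"tz":-0.344,"rx":0,"ry":0,"rz":0,"fingers":1},
  {"tx":0.4,"ty":0.062,"tz":-0.344,"rx":0,"ry":0,"rz":0,"fingers":1},
  {"tx":0.4,"ty":0.062,"tz":-0.344,"rx":0,"ry":0,"rz":0,"fingers":1},
  {"tx":0.4,"ty":0.062,"tz":-0.344,"rx":0,"ry":0,"rz":0,"fingers":1},
])

```text
t: 4.2
tool_pos: [0.5062, -0.1734, 0.103]
tcp_rot: [[-0.163, 0.64, 0.751], [0.987, 0.106, 0.123], [-0.001, 0.761, -0.649]]
force: [0.3, 0.4, 1.1]
width: 0.998
grip_force: 0.0
```

```bash
cat > plan.py <<'E'
from h import *
ex=np.array([.987,.162,0]);ey=np.array([-.162,.987,0]);ez=np.array([0,0,1.])
piv=np.array([.585,-.1405,.1025])
def pose(phi,th,c=.040,off=-.026,a=.002):  # bail angle, pitch below horizontal (deg), grip->tool axis distance
    g=piv+off*ey+.105*(-np.sin(phi)*ex+np.cos(phi)*ez)
    t=np.radians(th);d=np.cos(t)*ex-np.sin(t)*ez;n=np.sin(t)*ex+np.cos(t)*ez
    return g+c*n+a*d
E
python3 - <<'E'
from plan import *
s=state();p=s['tool_pos'];print(p,s['joints'],s['force'],s['tcp_rot'][:,2])
prev=p
ph=np.linspace(1.76,0.03,25);th=np.linspace(40,90,25)
for i in range(0,25):
    q=pose(ph[i],th[i]); print(i,ph[i].round(2),th[i].round(1),q.round(4),((q-prev)/.025).round(2)); prev=q
E
```

```text
[ 0.50622568 -0.17337009  0.1029779 ] [ -56.89362628   14.9387299   136.99038929   87.15175469   44.19902823
 -141.9084291 ] [0.34907139 0.43048164 1.13991659] [ 0.7508218   0.12332562 -0.64888937]
0 1.76 40.0 [ 0.5143 -0.1785  0.1121] [ 0.32 -0.2   0.37]
1 1.69 42.1 [ 0.5142 -0.1785  0.1186] [-0.   -0.    0.26]
2 1.62 44.2 [ 0.5146 -0.1784  0.1251] [0.02 0.   0.26]
3 1.54 46.2 [ 0.5155 -0.1783  0.1316] [0.04 0.01 0.26]
4 1.47 48.3 [ 0.5169 -0.178   0.138 ] [0.06 0.01 0.26]
5 1.4 50.4 [ 0.5188 -0.1777  0.1443] [0.08 0.01 0.25]
6 1.33 52.5 [ 0.5212 -0.1773  0.1506] [0.1  0.02 0.25]
7 1.26 54.6 [ 0.524  -0.1769  0.1566] [0.11 0.02 0.24]
8 1.18 56.7 [ 0.5273 -0.1763  0.1625] [0.13 0.02 0.23]
9 1.11 58.8 [ 0.5311 -0.1757  0.1681] [0.15 0.02 0.23]
10 1.04 60.8 [ 0.5353 -0.175   0.1735] [0.17 0.03 0.21]
11 0.97 62.9 [ 0.5399 -0.1742  0.1785] [0.19 0.03 0.2 ]
12 0.9 65.0 [ 0.545  -0.1734  0.1833] [0.2  0.03 0.19]
13 0.82 67.1 [ 0.5504 -0.1725  0.1876] [0.22 0.04 0.17]
14 0.75 69.2 [ 0.5561 -0.1716  0.1916] [0.23 0.04 0.16]
15 0.68 71.2 [ 0.5622 -0.1706  0.1952] [0.24 0.04 0.14]
16 0.61 73.3 [ 0.5685 -0.1696  0.1983] [0.25 0.04 0.13]
17 0.53 75.4 [ 0.5751 -0.1685  0.201 ] [0.26 0.04 0.11]
18 0.46 77.5 [ 0.5819 -0.1674  0.2032] [0.27 0.04 0.09]
19 0.39 79.6 [ 0.589  -0.1662  0.2049] [0.28 0.05 0.07]
20 0.32 81.7 [ 0.5961 -0.165   0.206 ] [0.29 0.05 0.05]
21 0.25 83.8 [ 0.6034 -0.1638  0.2067] [0.29 0.05 0.03]
22 0.17 85.8 [ 0.6108 -0.1626  0.2068] [0.29 0.05 0.  ]
23 0.1 87.9 [ 0.6182 -0.1614  0.2064] [ 0.3   0.05 -0.02]
24 0.03 90.0 [ 0.6256 -0.1602  0.2055] [ 0.3   0.05 -0.04]
```

Emit:
carry_out([
  {"tx":0.16,"ty":-0.1,"tz":0.18,"rx":0,"ry":0,"rz":0,"fingers":1},
  {"tx":0.16,"ty":-0.1,"tz":0.19,"rx":0,"ry":0,"rz":0,"fingers":1},
  {"tx":0,"ty":0,"tz":0.26,"rx":-0.068,"ry":0.411,"rz":0,"fingers":1},
  {"tx":0.02,"ty":0,"tz":0.26,"rx":-0.068,"ry":0.411,"rz":0,"fingers":1},
  {"tx":0.04,"ty":0.01,"tz":0.26,"rx":-0.068,"ry":0.411,"rz":0,"fingers":1},
  {"tx":0.06,"ty":0.01,"tz":0.26,"rx":-0.068,"ry":0.411,"rz":0,"fingers":1},
  {"tx":0.08,"ty":0.01,"tz":0.25,"rx":-0.068,"ry":0.411,"rz":0,"fingers":1},
  {"tx":0.1,"ty":0.02,"tz":0.25,"rx":-0.068,"ry":0.411,"rz":0,"fingers":1},
  {"tx":0.11,"ty":0.02,"tz":0.24,"rx":-0.068,"ry":0.411,"rz":0,"fingers":1},
  {"tx":0.13,"ty":0.02,"tz":0.23,"rx":-0.068,"ry":0.411,"rz":0,"fingers":1},
])

```text
t: 5.2
tool_pos: [0.5265, -0.1761, 0.1628]
tcp_rot: [[-0.163, 0.83, 0.534], [0.987, 0.138, 0.087], [-0.002, 0.541, -0.841]]
force: [-1.7, -0.6, -0.2]
width: 1.001
grip_force: 1.0
```

Run:
```python
from h import *
s=state();print(s['joints'],s['force'],s['torque'],s['tool_pos'])
save('wrist','w3.png');save('scene','s3.png')
a=np.load('pics/w3.npz')['im'];b=np.load('pics/s3.npz')['im']
o=np.hstack([cv2.resize(a,(400,300)),cv2.resize(b[200:380,180:420],(400,300),interpolation=cv2.INTER_CUBIC)])
cv2.imwrite('pics/c3.png',o[:,:,::-1])
```

```text
[-42.79452741   6.09881109 117.99525193  39.87597806  41.65813258
 -79.29121304] [-1.73844606 -0.56646708 -0.21259093] [-0.21798297  0.68306072 -0.02465665] [ 0.52653277 -0.17609189  0.1628091 ]
```

View pics/c3.png

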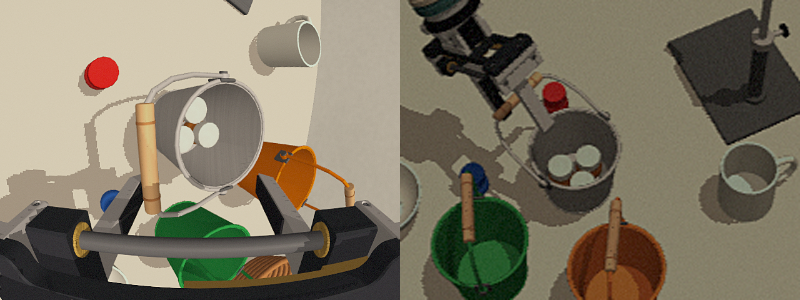

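The wrist crop shows the grip resting on the lower finger and rising, and the scene crop shows the pail still upright in its place. I'll go on along the arc.

Emit:
carry_out([
  {"tx":0.15,"ty":0.02,"tz":0.23,"rx":-0.068,"ry":0.411,"rz":0,"fingers":1},
  {"tx":0.17,"ty":0.03,"tz":0.21,"rx":-0.068,"ry":0.411,"rz":0,"fingers":1},
  {"tx":0.19,"ty":0.03,"tz":0.2,"rx":-0.068,"ry":0.411,"rz":0,"fingers":1},
  {"tx":0.2,"ty":0.03,"tz":0.19,"rx":-0.068,"ry":0.411,"rz":0,"fingers":1},
  {"tx":0.22,"ty":0.04,"tz":0.17,"rx":-0.068,"ry":0.411,"rz":0,"fingers":1},
  {"tx":0.23,"ty":0.04,"tz":0.16,"rx":-0.068,"ry":0.411,"rz":0,"fingers":1},
  {"tx":0.24,"ty":0.04,"tz":0.14,"rx":-0.068,"ry":0.411,"rz":0,"fingers":1},
  {"tx":0.25,"ty":0.04,"tz":0.13,"rx":-0.068,"ry":0.411,"rz":0,"fingers":1},
  {"tx":0.26,"ty":0.04,"tz":0.11,"rx":-0.068,"ry":0.411,"rz":0,"fingers":1},
  {"tx":0.27,"ty":0.04,"tz":0.09,"rx":-0.068,"ry":0.411,"rz":0,"fingers":1},
])

```text
t: 6.3
tool_pos: [0.5809, -0.1668, 0.2027]
tcp_rot: [[-0.164, 0.965, 0.204], [0.987, 0.16, 0.035], [0.001, 0.207, -0.978]]
force: [-0.8, 0.3, -0.0]
width: 1.003
grip_force: 0.4
```

Emit:
carry_out([
  {"tx":0.28,"ty":0.05,"tz":0.07,"rx":-0.068,"ry":0.411,"rz":0,"fingers":1},
  {"tx":0.29,"ty":0.05,"tz":0.05,"rx":-0.068,"ry":0.411,"rz":0,"fingers":1},
  {"tx":0.29,"ty":0.05,"tz":0.03,"rx":-0.068,"ry":0.411,"rz":0,"fingers":1},
  {"tx":0.29,"ty":0.05,"tz":0,"rx":-0.068,"ry":0.411,"rz":0,"fingers":1},
  {"tx":0.3,"ty":0.05,"tz":-0.02,"rx":-0.068,"ry":0.411,"rz":0,"fingers":1},
  {"tx":0.15,"ty":0.03,"tz":-0.02,"rx":-0.068,"ry":0.411,"rz":0,"fingers":1},
  {"tx":0,"ty":0,"tz":0,"rx":0,"ry":0,"rz":0,"fingers":1},
  {"tx":0,"ty":0,"tz":0,"rx":0,"ry":0,"rz":0,"fingers":1},
  {"tx":0,"ty":0,"tz":0,"rx":0,"ry":0,"rz":0,"fingers":1},
  {"tx":0,"ty":0,"tz":0,"rx":0,"ry":0,"rz":0,"fingers":1},
])

```text
t: 7.3
tool_pos: [0.6211, -0.1608, 0.2065]
tcp_rot: [[-0.163, 0.987, -0.007], [0.987, 0.163, -0.002], [-0.001, -0.007, -1.0]]
force: [-0.6, 0.7, 0.3]
width: 0.998
grip_force: 0.0
```

Run:
```python
from plan import *
s=state();p=s['tool_pos'];print(s['joints'],s['force'],s['torque'],p,s['tcp_rot'])
R=s['tcp_rot'];g=p-.002*R[:,2]-.040*R[:,1]; print('grip est rel pivot',ex@(g-piv),ey@(g-piv),g[2]-piv[2])
for n in('wrist','scene','top'): save(n,n[0]+'4.png')
a,b,c=[np.load(f'pics/{k}4.npz')['im'] for k in 'wst']
o=np.vstack([np.hstack([cv2.resize(a,(400,300)),cv2.resize(b[200:320,220:380],(400,300),interpolation=cv2.INTER_CUBIC)]),np.hstack([cv2.resize(c[190:280,320:440],(400,300),interpolation=cv2.INTER_CUBIC),cv2.resize(a[120:270,200:400],(400,300))])])
cv2.imwrite('pics/c4.png',o[:,:,::-1])
```

```text
[-20.5826078   22.23274458  78.79830731  -0.25182219  79.28319776
 -29.89296734] [-0.58230883  0.70495433  0.25293439] [-0.04116683  0.03545328 -0.02773309] [ 0.62108215 -0.16082432  0.20650102] [[-0.16260375  0.98666903 -0.00665104]
 [ 0.98669094  0.16259311 -0.00211525]
 [-0.00100564 -0.00690647 -0.99997564]]
grip est rel pivot -0.007672943219785393 -0.0259289550323642 0.10627723122383854
```

View pics/c4.png

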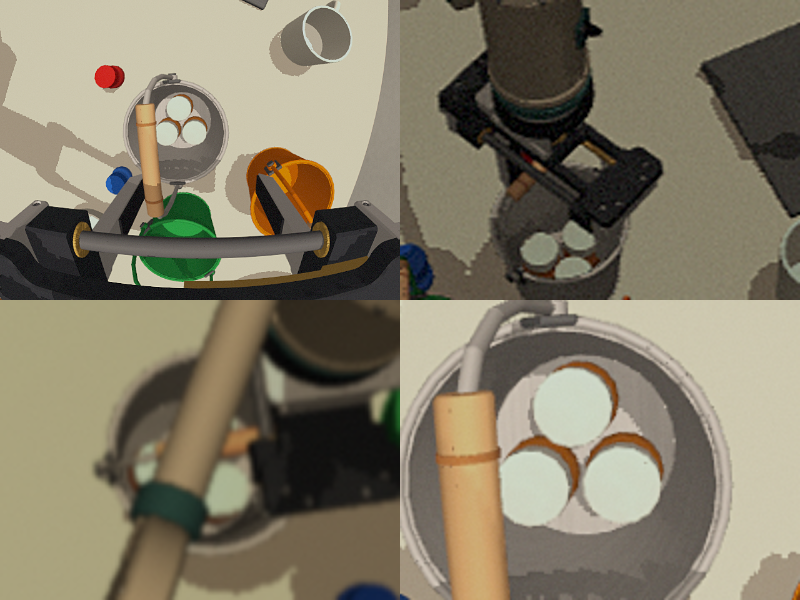

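The grip stands nearly upright against the rear finger. In the wrist picture its +y end is at about (233,167), the ear at (275,130), and the rim's left and right edges at about (201,210) and (365,210). The pail is in place with its jars in it. I'll compare these with the model.

Run:
```python
from plan import *
f='w4'
for a in np.radians([0,45,90,135,180,225,270]): print('rim',np.degrees(a).round(),np.round(proj(f,piv+[0,0,.0055]+.060*(np.cos(a)*ex+np.sin(a)*ey)),1))
print('ear+',np.round(proj(f,piv+.065*ey),1),'ear-',np.round(proj(f,piv-.065*ey),1))
for phi in (0,.03,.06,.09,.12):
    g=piv+.105*(-np.sin(phi)*ex+np.cos(phi)*ez); print(phi,'ends',np.round(proj(f,g+.044*ey),1),np.round(proj(f,g-.044*ey),1))
```

```text
rim 0.0 [362.1 212.7]
rim 45.0 [338.3 153.4]
rim 90.0 [277.5 128.8]
rim 135.0 [219.6 155.3]
rim 180.0 [200.1 213.2]
rim 225.0 [226.3 267. ]
rim 270.0 [281.5 289. ]
ear+ [278.4 122. ] ear- [282.5 292. ]
0 ends [249.9 161.8] [259.7 338.2]
0.03 ends [243. 162.] [253.7 337.9]
0.06 ends [236.2 162.2] [247.7 337.6]
0.09 ends [229.5 162.4] [241.9 337.1]
0.12 ends [223.  162.6] [236.2 336.5]
```

Run:
```python
from plan import *
a=np.load('pics/w4.npz')['im'].copy()
for r,c in((.0605,(255,0,0)),):
    pts=np.array([proj('w4',piv+[0,0,.0055]+r*(np.cos(t)*ex+np.sin(t)*ey)) for t in np.linspace(0,6.28,100)])
    pts=np.round(pts*8).astype(int)
big=cv2.resize(a[100:300,190:390],(800,600)[:1]*2,interpolation=cv2.INTER_CUBIC)[:600]
P=np.array([proj('w4',piv+[0,0,.0055]+.06*(np.cos(t)*ex+np.sin(t)*ey)) for t in np.linspace(0,6.28,200)])
cv2.polylines(big,[np.round((P-[190,100]+.5)*4).astype(np.int32)],True,(255,0,0),1)
for phi,c in((0,(255,0,0)),(.08,(0,0,255))):
    g=piv+.105*(-np.sin(phi)*ex+np.cos(phi)*ez)
    Q=np.array([proj('w4',g+s*ey+k*.007*ex) for s in(.044,-.044) for k in(-1,1)])
    Q=np.round((Q-[190,100]+.5)*4).astype(int)
    for i,j in((0,2),(1,3),(0,1),(2,3)): cv2.line(big,tuple(map(int,Q[i])),tuple(map(int,Q[j])),c,1)
cv2.imwrite('pics/o4.png',big[:,:,::-1])
```

```text
(no output)
```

View pics/o4.png

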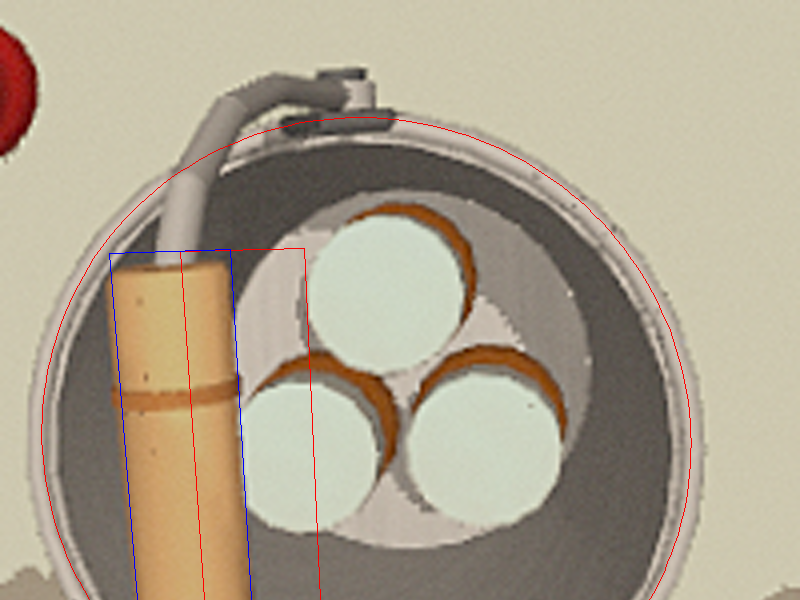

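The model circle matches the rim, so the pail has not moved. The grip sits at about 0.08 rad, some 8 mm short of upright. I'll push that last bit, back off to centre the tool over the pivot, and close.

Emit:
carry_out([
  {"tx":0.11,"ty":0.018,"tz":0,"rx":0,"ry":0,"rz":0,"fingers":1},
  {"tx":0.11,"ty":0.018,"tz":0,"rx":0,"ry":0,"rz":0,"fingers":1},
  {"tx":0.1,"ty":0.016,"tz":0,"rx":0,"ry":0,"rz":0,"fingers":1},
  {"tx":0,"ty":0,"tz":0,"rx":0,"ry":0,"rz":0,"fingers":1},
  {"tx":0,"ty":0,"tz":0,"rx":0,"ry":0,"rz":0,"fingers":1},
  {"tx":-0.4,"ty":-0.066,"tz":0,"rx":0,"ry":0,"rz":0,"fingers":1},
  {"tx":-0.4,"ty":-0.066,"tz":0,"rx":0,"ry":0,"rz":0,"fingers":1},
  {"tx":-0.4,"ty":-0.066,"tz":0,"rx":0,"ry":0,"rz":0,"fingers":0.9},
  {"tx":-0.38,"ty":-0.062,"tz":0,"rx":0,"ry":0,"rz":0,"fingers":0.7},
  {"tx":0,"ty":0,"tz":0,"rx":0,"ry":0,"rz":0,"fingers":0.6},
])

```text
t: 8.45
tool_pos: [0.5886, -0.1662, 0.2068]
tcp_rot: [[-0.162, 0.987, -0.007], [0.987, 0.162, -0.003], [-0.001, -0.008, -1.0]]
force: [0.1, -0.5, 0.9]
width: 0.783
grip_force: 0.0
```

Run:
```python
from plan import *
s=state();p=s['tool_pos'];R=s['tcp_rot'];print(s['force'],p,s['width'])
g=p-.002*R[:,2]; print('grasp rel pivot',ex@(g-piv),ey@(g-piv),g[2]-piv[2])
f='w5';save('wrist',f+'.png');a=np.load('pics/w5.npz')['im']
X,Y=200,80
big=cv2.resize(a[Y:Y+200,X:X+260],(780,600),interpolation=cv2.INTER_CUBIC)
P=np.array([proj(f,piv+[0,0,.0055]+.06*(np.cos(t)*ex+np.sin(t)*ey)) for t in np.linspace(0,6.28,200)])
cv2.polylines(big,[np.round((P-[X,Y]+.5)*3).astype(np.int32)],True,(255,0,0),1)
for phi,c in((0,(255,0,0)),):
    g=piv+.105*(-np.sin(phi)*ex+np.cos(phi)*ez)
    Q=np.array([proj(f,g+s*ey+k*.007*ex) for s in(.044,-.044) for k in(-1,1)])
    Q=np.round((Q-[X,Y]+.5)*3).astype(int)
    for i,j in((0,2),(1,3),(0,1),(2,3)): cv2.line(big,tuple(map(int,Q[i])),tuple(map(int,Q[j])),c,1)
cv2.imwrite('pics/o5.png',big[:,:,::-1])
```

```text
[ 0.1349478  -0.47865149  0.90004883] [ 0.58858042 -0.16621639  0.20679233] 0.7828712236318328
grasp rel pivot -0.0006168163481020623 -0.02595928973902333 0.10629227150411986
```

View pics/o5.png

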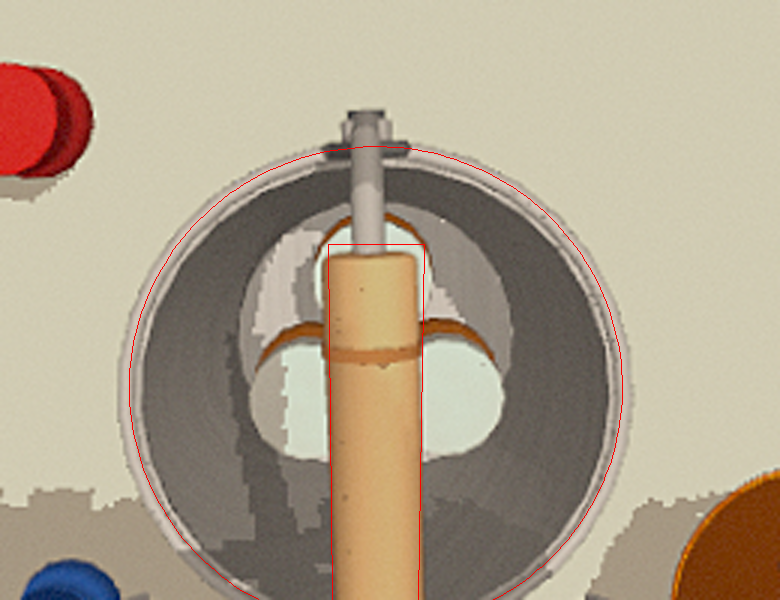

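The upright model overlays the grip, so the bail is upright to within 1 degree and the pail has not moved. I'll close and lift slowly.

Emit:
carry_out([
  {"tx":0,"ty":0,"tz":0,"rx":0,"ry":0,"rz":0,"fingers":0.4},
  {"tx":0,"ty":0,"tz":0,"rx":0,"ry":0,"rz":0,"fingers":0.3},
  {"tx":0,"ty":0,"tz":0,"rx":0,"ry":0,"rz":0,"fingers":0.2},
  {"tx":0,"ty":0,"tz":0,"rx":0,"ry":0,"rz":0,"fingers":0.15},
  {"tx":0,"ty":0,"tz":0,"rx":0,"ry":0,"rz":0,"fingers":0.1},
  {"tx":0,"ty":0,"tz":0,"rx":0,"ry":0,"rz":0,"fingers":0.05},
  {"tx":0,"ty":0,"tz":0,"rx":0,"ry":0,"rz":0,"fingers":0},
  {"tx":0,"ty":0,"tz":0,"rx":0,"ry":0,"rz":0,"fingers":0},
  {"tx":0,"ty":0,"tz":0,"rx":0,"ry":0,"rz":0,"fingers":0},
  {"tx":0,"ty":0,"tz":0,"rx":0,"ry":0,"rz":0,"fingers":0},
], grip_force=45)

```text
t: 9.5
tool_pos: [0.5903, -0.166, 0.2063]
tcp_rot: [[-0.163, 0.987, -0.007], [0.987, 0.163, -0.003], [-0.001, -0.007, -1.0]]
force: [-0.6, 0.1, -0.1]
width: 0.139
grip_force: 44.9
```

Emit:
carry_out([
  {"tx":0,"ty":0,"tz":0.04,"rx":0,"ry":0,"rz":0,"fingers":0},
  {"tx":0,"ty":0,"tz":0.08,"rx":0,"ry":0,"rz":0,"fingers":0},
  {"tx":0,"ty":0,"tz":0.12,"rx":0,"ry":0,"rz":0,"fingers":0},
  {"tx":0,"ty":0,"tz":0.16,"rx":0,"ry":0,"rz":0,"fingers":0},
  {"tx":0,"ty":0,"tz":0.2,"rx":0,"ry":0,"rz":0,"fingers":0},
  {"tx":0,"ty":0,"tz":0.24,"rx":0,"ry":0,"rz":0,"fingers":0},
  {"tx":0,"ty":0,"tz":0.28,"rx":0,"ry":0,"rz":0,"fingers":0},
  {"tx":0,"ty":0,"tz":0.3,"rx":0,"ry":0,"rz":0,"fingers":0},
  {"tx":0,"ty":0,"tz":0.3,"rx":0,"ry":0,"rz":0,"fingers":0},
  {"tx":0,"ty":0,"tz":0.3,"rx":0,"ry":0,"rz":0,"fingers":0},
], grip_force=45)

```text
t: 10.5
tool_pos: [0.5903, -0.166, 0.2577]
tcp_rot: [[-0.163, 0.987, -0.006], [0.987, 0.163, -0.003], [-0.002, -0.007, -1.0]]
force: [0.3, 0.8, -6.3]
width: 0.138
grip_force: 44.9
```

Emit:
carry_out([
  {"tx":0,"ty":0,"tz":0.3,"rx":0,"ry":0,"rz":0,"fingers":0},
  {"tx":0,"ty":0,"tz":0.3,"rx":0,"ry":0,"rz":0,"fingers":0},
  {"tx":0,"ty":0,"tz":0.3,"rx":0,"ry":0,"rz":0,"fingers":0},
  {"tx":0,"ty":0,"tz":0.3,"rx":0,"ry":0,"rz":0,"fingers":0},
  {"tx":0,"ty":0,"tz":0.3,"rx":0,"ry":0,"rz":0,"fingers":0},
  {"tx":0,"ty":0,"tz":0.3,"rx":0,"ry":0,"rz":0,"fingers":0},
  {"tx":0,"ty":0,"tz":0.25,"rx":0,"ry":0,"rz":0,"fingers":0},
  {"tx":0,"ty":0,"tz":0.2,"rx":0,"ry":0,"rz":0,"fingers":0},
  {"tx":0,"ty":0,"tz":0.15,"rx":0,"ry":0,"rz":0,"fingers":0},
  {"tx":0,"ty":0,"tz":0.1,"rx":0,"ry":0,"rz":0,"fingers":0},
], grip_force=45)

```text
t: 11.5
tool_pos: [0.5903, -0.166, 0.3197]
tcp_rot: [[-0.163, 0.987, -0.007], [0.987, 0.163, -0.003], [-0.001, -0.007, -1.0]]
force: [0.2, 0.5, -5.7]
width: 0.137
grip_force: 44.9
```

Run:
```python
from h import *
s=state();print(s['force'],s['torque'],s['tool_pos'],s['width'],s['grip_force'],s['joints'])
R=s['tcp_rot'];eys=np.array([.272,.962,0]);exs=np.array([.962,-.272,0])
H=np.array([.563,.1725,0]);pre=H-.026*eys-.095*exs;print(pre,(pre-s['tool_pos'])/.025)
```

```text
[ 0.1579884   0.48923149 -5.70953245] [-0.15045921  0.04008259 -0.01168285] [ 0.59030277 -0.16599641  0.31965242] 0.1370188293101819 44.89356458187103 [-22.03240327  17.40786816  70.45865703  -0.2815957   92.43743063
 -31.41936379]
[0.464538 0.173328 0.      ] [ -5.03059089  13.57297631 -12.78609669]
```

Emit:
carry_out([
  {"tx":-0.1,"ty":0.05,"tz":0,"rx":0,"ry":0,"rz":-0.17,"fingers":0},
  {"tx":-0.2,"ty":0.1,"tz":0,"rx":0,"ry":0,"rz":-0.17,"fingers":0},
  {"tx":-0.3,"ty":0.15,"tz":0,"rx":0,"ry":0,"rz":-0.17,"fingers":0},
  {"tx":-0.3,"ty":0.2,"tz":0,"rx":0,"ry":0,"rz":-0.17,"fingers":0},
  {"tx":-0.3,"ty":0.25,"tz":0,"rx":0,"ry":0,"rz":-0.17,"fingers":0},
  {"tx":-0.3,"ty":0.3,"tz":0,"rx":0,"ry":0,"rz":-0.17,"fingers":0},
  {"tx":-0.3,"ty":0.35,"tz":0,"rx":0,"ry":0,"rz":-0.17,"fingers":0},
  {"tx":-0.3,"ty":0.4,"tz":0,"rx":0,"ry":0,"rz":-0.17,"fingers":0},
  {"tx":-0.3,"ty":0.45,"tz":0,"rx":0,"ry":0,"rz":-0.17,"fingers":0},
  {"tx":-0.3,"ty":0.5,"tz":0,"rx":0,"ry":0,"rz":-0.17,"fingers":0},
], grip_force=45)

```text
t: 12.5
tool_pos: [0.5221, -0.0962, 0.3194]
tcp_rot: [[-0.014, 1.0, -0.007], [1.0, 0.014, -0.001], [-0.001, -0.007, -1.0]]
force: [-0.0, -0.8, -6.5]
width: 0.136
grip_force: 44.9
```

Emit:
carry_out([
  {"tx":-0.3,"ty":0.55,"tz":0,"rx":0,"ry":0,"rz":-0.17,"fingers":0},
  {"tx":-0.3,"ty":0.6,"tz":0,"rx":0,"ry":0,"rz":-0.17,"fingers":0},
  {"tx":-0.3,"ty":0.6,"tz":0,"rx":0,"ry":0,"rz":-0.17,"fingers":0},
  {"tx":-0.3,"ty":0.6,"tz":0,"rx":0,"ry":0,"rz":-0.17,"fingers":0},
  {"tx":-0.3,"ty":0.6,"tz":0,"rx":0,"ry":0,"rz":-0.17,"fingers":0},
  {"tx":-0.25,"ty":0.6,"tz":0,"rx":0,"ry":0,"rz":-0.17,"fingers":0},
  {"tx":-0.2,"ty":0.6,"tz":0,"rx":0,"ry":0,"rz":-0.17,"fingers":0},
  {"tx":-0.15,"ty":0.6,"tz":0,"rx":0,"ry":0,"rz":-0.17,"fingers":0},
  {"tx":-0.13,"ty":0.6,"tz":0,"rx":0,"ry":0,"rz":-0.17,"fingers":0},
  {"tx":-0.1,"ty":0.6,"tz":0,"rx":0,"ry":0,"rz":-0.17,"fingers":0},
], grip_force=45)

```text
t: 13.5
tool_pos: [0.4635, 0.0527, 0.3196]
tcp_rot: [[0.134, 0.991, -0.007], [0.991, -0.134, -0.0], [-0.001, -0.007, -1.0]]
force: [-0.5, -0.3, -6.6]
width: 0.138
grip_force: 44.9
```

Emit:
carry_out([
  {"tx":0,"ty":0.6,"tz":0,"rx":0,"ry":0,"rz":-0.17,"fingers":0},
  {"tx":0,"ty":0.6,"tz":0,"rx":0,"ry":0,"rz":-0.17,"fingers":0},
  {"tx":0,"ty":0.6,"tz":0,"rx":0,"ry":0,"rz":-0.17,"fingers":0},
  {"tx":0,"ty":0.6,"tz":0,"rx":0,"ry":0,"rz":-0.17,"fingers":0},
  {"tx":0,"ty":0.55,"tz":0,"rx":0,"ry":0,"rz":-0.17,"fingers":0},
  {"tx":0,"ty":0.55,"tz":0,"rx":0,"ry":0,"rz":-0.17,"fingers":0},
  {"tx":0,"ty":0.5,"tz":0,"rx":0,"ry":0,"rz":-0.17,"fingers":0},
  {"tx":0,"ty":0.4,"tz":0,"rx":0,"ry":0,"rz":-0.17,"fingers":0},
  {"tx":0,"ty":0.3,"tz":0,"rx":0,"ry":0,"rz":-0.17,"fingers":0},
  {"tx":0,"ty":0.17,"tz":0,"rx":0,"ry":0,"rz":-0.09,"fingers":0},
], grip_force=45)

```text
t: 14.5
tool_pos: [0.4639, 0.1741, 0.3194]
tcp_rot: [[0.271, 0.963, -0.007], [0.963, -0.271, 0.001], [-0.001, -0.007, -1.0]]
force: [0.5, -0.1, -7.0]
width: 0.138
grip_force: 44.9
```

Run:
```python
from h import *
s=state();print(s['force'],s['torque'],s['tool_pos'],s['tcp_rot'],s['width'],s['joints'])
for n in('wrist','scene','top'): save(n,n[0]+'6.png')
a,b,c=[np.load(f'pics/{k}6.npz')['im'] for k in 'wst']
f=lambda x:np.clip((x/255.)**.7*255,0,255).astype(np.uint8)
o=np.vstack([np.hstack([cv2.resize(a,(400,300)),cv2.resize(b[130:250,300:460],(400,300),interpolation=cv2.INTER_CUBIC)]),np.hstack([cv2.resize(c[170:290,180:340],(400,300),interpolation=cv2.INTER_CUBIC),cv2.resize(a[150:300,300:500],(400,300))])])
cv2.imwrite('pics/c6.png',f(o)[:,:,::-1])
```

```text
[ 0.48461657 -0.12366094 -6.97316709] [-0.17051535  0.13411575  0.05455126] [0.4639352  0.17408662 0.31939602] [[ 2.70907717e-01  9.62576538e-01 -7.44433995e-03]
 [ 9.62604536e-01 -2.70909285e-01  8.16156536e-04]
 [-1.23112768e-03 -7.38705851e-03 -9.99971957e-01]] 0.13813844053004717 [12.41253658  6.69948258 84.53793002  0.13736589 89.16910211 28.1286185 ]
```

View pics/c6.png

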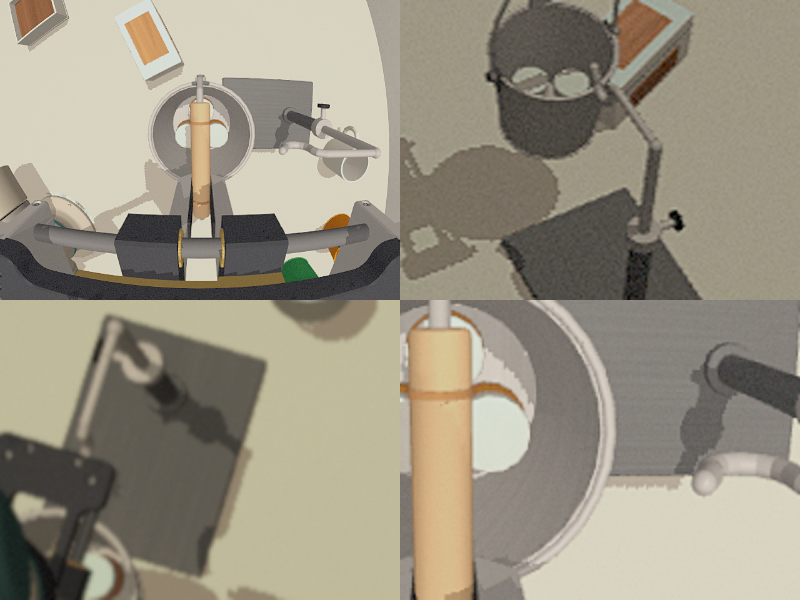

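The pail hangs quietly beside the stand with its jars in it. In the wrist picture the lip tip is at about (452,241) and the arm corner at (603,245). In the scene picture the lip top is at (379,157). I'll triangulate the hook.

Run:
```python
from h import *
T2=lambda u,v:('top1',190+(u-400)/3.0075,170+v/3)
S2=lambda u,v:('scene1',335+(u-400)/2.5,140+(v-300)/2.5)
T=T2(452,222);S=('scene6',378.8,157.2);S=('s6',378.8,157.2);W=('w6',452.5,241)
for o in((T,S),(T,W),(S,W),(T,S,W)): print('lip',tri(*o))
C=[T2(507,30),S2(568,420),('w6',603,245)]
print('corner',tri(*C),tri(C[1],C[2]),tri(C[0],C[2]))
s=state();R=s['tcp_rot'];g=s['tool_pos']-.002*R[:,2]
for k in(0,.044): print('grip model proj',proj('w6',g+.026*R[:,0]+k*R[:,0]))
m=g+.026*R[:,0];print('grip mid',m)
exs=np.array([.9625,-.2713,0]);eys=np.array([.2713,.9625,0])
post=np.array([.6495,.148,0]);print('grip mid in stand',exs@(m-post),eys@(m-post))
```

```text
lip [0.5442 0.178  0.2713]
lip [0.5428 0.1743 0.2802]
lip [0.5465 0.1751 0.2772]
lip [0.545  0.1752 0.2764]
corner [0.6502 0.1462 0.2912] [0.6508 0.1459 0.2913] [0.649  0.1461 0.2927]
grip model proj (np.float64(323.6623171948437), np.float64(258.6717965315284))
grip model proj (np.float64(323.81427935296904), np.float64(161.91243901269428))
grip mid [0.47137987 0.19833101 0.3213095 ]
grip mid in stand -0.18509543180710986 0.00011960838475152884
```

Emit:
carry_out([
  {"tx":0.1,"ty":-0.03,"tz":-0.05,"rx":0,"ry":0,"rz":0,"fingers":0},
  {"tx":0.2,"ty":-0.06,"tz":-0.05,"rx":0,"ry":0,"rz":0,"fingers":0},
  {"tx":0.3,"ty":-0.08,"tz":-0.05,"rx":0,"ry":0,"rz":0,"fingers":0},
  {"tx":0.35,"ty":-0.1,"tz":-0.05,"rx":0,"ry":0,"rz":0,"fingers":0},
  {"tx":0.35,"ty":-0.1,"tz":-0.05,"rx":0,"ry":0,"rz":0,"fingers":0},
  {"tx":0.35,"ty":-0.1,"tz":-0.05,"rx":0,"ry":0,"rz":0,"fingers":0},
  {"tx":0.3,"ty":-0.08,"tz":-0.05,"rx":0,"ry":0,"rz":0,"fingers":0},
  {"tx":0.2,"ty":-0.06,"tz":-0.05,"rx":0,"ry":0,"rz":0,"fingers":0},
  {"tx":0.1,"ty":-0.03,"tz":-0.05,"rx":0,"ry":0,"rz":0,"fingers":0},
  {"tx":0.07,"ty":-0.02,"tz":-0.03,"rx":0,"ry":0,"rz":0,"fingers":0},
], grip_force=45)

```text
t: 15.65
tool_pos: [0.5226, 0.1567, 0.3071]
tcp_rot: [[0.271, 0.963, -0.008], [0.963, -0.271, 0.001], [-0.002, -0.008, -1.0]]
force: [-0.6, -0.7, -6.5]
width: 0.14
grip_force: 44.9
```

Run:
```python
from h import *
s=state();R=s['tcp_rot'];g=s['tool_pos']-.002*R[:,2];m=g+.0245*R[:,0];print('mid',m,s['force'],s['torque'])
save('wrist','w7.png');save('scene','s7.png')
L=np.array([.5465,.1752,.277]);print('lip pred',proj('w7',L),'U',proj('w7',[.562,.171,.255]),'grip end',proj('w7',m+.044*R[:,0]),'corner',proj('w7',[.6502,.146,.29]))
a=cv2.cvtColor(np.load('pics/w7.npz')['im'],cv2.COLOR_RGB2GRAY)
for v in range(150,290,4): print(v,' '.join('%3d'%x for x in a[v,300:540:5]))
```

```text
mid [0.52920988 0.18028709 0.30904801] [-0.56548405 -0.65265718 -6.51751684] [-0.2175933   0.12927252 -0.03622267]
lip pred (np.float64(355.9959013935579), np.float64(241.23704397821692)) U (np.float64(379.53317469307103), np.float64(230.7310079854857)) grip end (np.float64(322.5362848480275), np.float64(163.83708698379874)) corner (np.float64(541.5776142857263), np.float64(248.1373614534349))
150  71  72  71 138 173 102  77  77  78  82  83  77  81 194 159 175 101  99  98 104  97  99  98  98  98  96 103 100 100 100 100 100 100 197 193 196 194 194 195 195 194 194 192 193 194 195 195 192
154  71  72  85 136 176 123 139 112  81  81  83  81  84  83 162 167 176 100  97  98  97  99 100  98 101 100  96  98  93  99  98 100  97 195 195 194 196 196 194 195 194 195 193 193 193 192 195 195
158  73 136 133 141 175 101  76 136 137 105  81  79  77  80  82 188 172 151 101 104 102  99 101 100  95  96  98  97  97  99  95 100 103 194 194 195 192 193 192 193 193 195 193 192 193 194 195 194
162 134 136  85 135 182 182 214  94 134 134 134  82  78  80  84  83 202 192  91 101  99 103  99  95  95 101 101 100
[... 5456 characters left out ...]
 193 195 193 194 193 193 193 193 192 194 194 192 194 194 194 165 146 146 147 150 101 109 159 132 130 126 121 121
278  78 103 144 163 169 170 158 115 111 100  87 109 103 107 138 186 196 194 194 195 193 194 194 193 193 192 193 193 196 195 194 194 194 193 192 197 146 143 145 145 141 105 136 131 128 125 123 122
282 116 114 144 163 167 169 163 120 115 119 116  88 117  99 136 199 193 196 192 195 194 194 195 196 192 194 197 193 195 194 196 194 194 196 193 194 159 146 146 147 147 126  97 128 131 127 128 128
286 116 101 140 165 170 171 164 122 115 114 113 112 134 119 197 192 194 193 194 194 196 195 196 193 193 195 193 194 197 195 193 194 193 194 193 193 195 175 140 144 141 202 139 212 132 131 131 124
```

Run:
```python
from h import *
exs=np.array([.9636,-.2673,0]);exs/=np.linalg.norm(exs);eys=np.array([-exs[1],exs[0],0])
post=np.array([.650,.146,0])
def pl(f,u,v,y0=0):
    o,q=ray(f,u,v); k=(y0-eys@(o-post))/(eys@q); p=o+k*q; return (exs@(p-post)*1e3).round(1),(p[2]*1e3).round(1)
s=state();R=s['tcp_rot'];m=s['tool_pos']-.002*R[:,2]+.0245*R[:,0]
print('grip mid in stand',exs@(m-post),eys@(m-post),m[2])
for n,u,v in[('lip c',354,247),('lip left',348,247),('Ubot c',383,235),('Uleft',364,237),('Uright',399,237),('inner leg L',411,246),('arm top',470,242),('arm bot',470,258),('corner',543,250)]: print(n,pl('w7',u,v),pl('w7',u+2,v))
im=np.load('pics/w7.npz')['im']; g=cv2.cvtColor(im,cv2.COLOR_RGB2GRAY)
for v in range(224,266,2): print(v,' '.join('%3d'%x for x in g[v,340:430:3]))
# grip +y end edges
for n,u,v in[('grip c',320.5,250)]: 
    o,q=ray('w7',u,v); k=(m[2]-o[2])/q[2]; p=o+k*q; print(n,exs@(p-post),eys@(p-post))
```

```text
grip mid in stand -0.12566398873079676 0.0007379038277713962 0.3091672706485725
lip c (np.float64(-109.3), np.float64(286.0)) (np.float64(-108.3), np.float64(286.0))
lip left (np.float64(-112.4), np.float64(286.0)) (np.float64(-111.4), np.float64(286.0))
Ubot c (np.float64(-90.5), np.float64(262.6)) (np.float64(-89.3), np.float64(262.6))
Uleft (np.float64(-102.1), np.float64(266.9)) (np.float64(-101.0), np.float64(266.9))
Uright (np.float64(-81.8), np.float64(266.9)) (np.float64(-80.6), np.float64(266.9))
inner leg L (np.float64(-78.6), np.float64(284.5)) (np.float64(-77.5), np.float64(284.5))
arm top (np.float64(-41.6), np.float64(277.2)) (np.float64(-40.3), np.float64(277.2))
arm bot (np.float64(-52.5), np.float64(304.9)) (np.float64(-51.4), np.float64(305.0))
corner (np.float64(-0.9), np.float64(293.3)) (np.float64(0.5), np.float64(293.4))
224 202 202 204 203 205 202 203 202 131  93  92  95  95  93  92  92  88  87  89  91 180 167 176  57  61  58  98  99  98  95
226 202 202 205 203 205 203 203 205  95  99  95  90  91  95  93  89  95  89  84  77 181 174 166  67  65 104  99  96  98 1
[... 1706 characters left out ...]
 194 196 142 143 159 161 165 168
256 105 106 109 105 104 105 104 105 105  99  99 103 102  97 103  97 155 135 191 178 195 194 196 193 201 165 126 129 138 148
258 102 104 113 106 102 105 101 100 104 100  99  97 104 100 101  87 188 173 170 197 195 192 195 194 196 197 202 202 173 165
260 106 109 108 101 107 101 105 102 102 104 105 102 105 102  97 141 130 191 151 194 194 194 193 196 194 192 194 196 195 195
262 108 109 105 112 106 101 104 106 103 103  98 103 101 100  97 175 164 182 196 196 194 191 192 194 193 192 194 194 191 194
264 109 107 107 111 107 104 106  98 104 102 102  99  98 100 130 133 190 157 194 193 195 196 194 195 191 193 192 196 192 195
grip c -0.1264229634286881 0.005822656681149351
```

Emit:
carry_out([
  {"tx":0.08,"ty":-0.022,"tz":0,"rx":0,"ry":0,"rz":0,"fingers":0},
  {"tx":0.16,"ty":-0.044,"tz":0,"rx":0,"ry":0,"rz":0,"fingers":0},
  {"tx":0.2,"ty":-0.055,"tz":0,"rx":0,"ry":0,"rz":0,"fingers":0},
  {"tx":0.2,"ty":-0.055,"tz":0,"rx":0,"ry":0,"rz":0,"fingers":0},
  {"tx":0.2,"ty":-0.055,"tz":0,"rx":0,"ry":0,"rz":0,"fingers":0},
  {"tx":0.2,"ty":-0.055,"tz":0,"rx":0,"ry":0,"rz":0,"fingers":0},
  {"tx":0.16,"ty":-0.044,"tz":0,"rx":0,"ry":0,"rz":0,"fingers":0},
  {"tx":0.12,"ty":-0.033,"tz":0,"rx":0,"ry":0,"rz":0,"fingers":0},
  {"tx":0.07,"ty":-0.022,"tz":0,"rx":0,"ry":0,"rz":0,"fingers":0},
  {"tx":0,"ty":0,"tz":0,"rx":0,"ry":0,"rz":0,"fingers":0},
], grip_force=45)

```text
t: 16.75
tool_pos: [0.5575, 0.147, 0.3072]
tcp_rot: [[0.271, 0.962, -0.007], [0.963, -0.271, 0.001], [-0.001, -0.007, -1.0]]
force: [-0.2, -0.4, -5.8]
width: 0.136
grip_force: 44.9
```

Run:
```python
from h import *
exs=np.array([.9636,-.2673,0]);eys=np.array([-exs[1],exs[0],0]);post=np.array([.650,.146,0])
s=state();R=s['tcp_rot'];m=s['tool_pos']-.002*R[:,2]+.0245*R[:,0]
print('grip mid in stand',exs@(m-post),eys@(m-post),m[2],s['force'],s['torque'])
save('wrist','w8.png')
g=cv2.cvtColor(np.load('pics/w8.npz')['im'],cv2.COLOR_RGB2GRAY)
for v in range(228,266,3): print(v,' '.join('%3d'%x for x in g[v,260:400:4]))
```

```text
grip mid in stand -0.08927593322147409 0.0007534170203193492 0.30920561039869526 [-0.18509243 -0.38433271 -5.76307512] [-0.20537238  0.17759239  0.01729618]
228  92  95  99  99  94  99 174 202 200 204 154 151 129 153 160 165 165 161 151 171 202 200 201 198 201 205  88  91  89  92  93  86  90  91  88
231  98 100  99  98 103  95  91 204 204 185 114  84 129 151 162 162 167 164 148 105 120 188 202 202 203 120 100  97  95  88  95  95  90  89  86
234  98  96  95  94  98 104 100  90 195 108 115 103 126 148 159 166 165 160 148 101 113 100 188 206 111 101  97 101  95  93  94  92  92  83  85
237  98  99 100  99  96  99  75 103 120 131 111  79 127 148 160 165 166 161 148 101  86  99  98  95 100 101  96  95  98  95  97  94  94  89  64
240  98  94 103  99 100 119 145 127 134 136 136  83 127 151 161 164 166 162 148  97  84 110  98 101  97  95  93  98  97 101  89  91  91  92 162
243  97 100 101 100 102 159 172 148 136 136 142  86 130 149 162 165 163 162 145  96 125 115 120 128 105  92  84  82  78  80  85  82  82  84 125
246  99 104 105  98  98 169 193 165 134 127  88  79 125 150 161 167 166 163 148
[... 228 characters left out ...]
 103 104 137 101 109 104  83  84 126 152 165 164 167 160 148  99 102 136 169 169 170 168 173 192 189 189 189 186 190 188 185
255 100 105  97 102 105 102 108 102 108 110  80  78 130 152 164 163 166 166 147 101 103  94 148 155 161 167 173 179 178 177 177 180 177 178 175
258  97 106 103 107 104 104 104 108 105 104  80  85 128 154 160 163 166 164 150  96 107 102 103  99  94 129 137 149 148 149 148 145 145 140 143
261 173 104  98 104 103 103 111 105 106 108  78  84 128 150 161 167 168 166 147  96 106 102 102 107 103 102 101 101  98 100  84 117 136 171 195
264 132  97 108 107 107 103 101 109  88  79  84  90 129 151 162 168 167 163 148  97 111 101 105 100  99  96 105  96 101 100  86 141 188 160 191
```

The wrist pixel rows put the grip at columns 306-334 and the gap between the hook legs at about 302-339, so the grip is centred over the U. I'll lower it.

Emit:
carry_out([
  {"tx":0,"ty":0,"tz":-0.06,"rx":0,"ry":0,"rz":0,"fingers":0},
  {"tx":0,"ty":0,"tz":-0.08,"rx":0,"ry":0,"rz":0,"fingers":0},
  {"tx":0,"ty":0,"tz":-0.08,"rx":0,"ry":0,"rz":0,"fingers":0},
  {"tx":0,"ty":0,"tz":-0.08,"rx":0,"ry":0,"rz":0,"fingers":0},
  {"tx":0,"ty":0,"tz":-0.08,"rx":0,"ry":0,"rz":0,"fingers":0},
  {"tx":0,"ty":0,"tz":-0.08,"rx":0,"ry":0,"rz":0,"fingers":0},
  {"tx":0,"ty":0,"tz":-0.06,"rx":0,"ry":0,"rz":0,"fingers":0},
  {"tx":0,"ty":0,"tz":-0.06,"rx":0,"ry":0,"rz":0,"fingers":0},
  {"tx":0,"ty":0,"tz":-0.06,"rx":0,"ry":0,"rz":0,"fingers":0},
  {"tx":0,"ty":0,"tz":0,"rx":0,"ry":0,"rz":0,"fingers":0},
], grip_force=45)

```text
t: 17.8
tool_pos: [0.5571, 0.1471, 0.2911]
tcp_rot: [[0.271, 0.963, -0.008], [0.963, -0.271, 0.001], [-0.002, -0.008, -1.0]]
force: [0.1, 0.2, -6.6]
width: 0.142
grip_force: 44.9
```

Emit:
carry_out([
  {"tx":0,"ty":0,"tz":-0.04,"rx":0,"ry":0,"rz":0,"fingers":0},
  {"tx":0,"ty":0,"tz":-0.04,"rx":0,"ry":0,"rz":0,"fingers":0},
  {"tx":0,"ty":0,"tz":-0.04,"rx":0,"ry":0,"rz":0,"fingers":0},
  {"tx":0,"ty":0,"tz":-0.04,"rx":0,"ry":0,"rz":0,"fingers":0},
  {"tx":0,"ty":0,"tz":-0.04,"rx":0,"ry":0,"rz":0,"fingers":0},
  {"tx":0,"ty":0,"tz":-0.04,"rx":0,"ry":0,"rz":0,"fingers":0},
  {"tx":0,"ty":0,"tz":-0.04,"rx":0,"ry":0,"rz":0,"fingers":0},
  {"tx":0,"ty":0,"tz":-0.04,"rx":0,"ry":0,"rz":0,"fingers":0},
  {"tx":0,"ty":0,"tz":0,"rx":0,"ry":0,"rz":0,"fingers":0},
  {"tx":0,"ty":0,"tz":0,"rx":0,"ry":0,"rz":0,"fingers":0},
], grip_force=45)

```text
t: 18.8
tool_pos: [0.5573, 0.1471, 0.2833]
tcp_rot: [[0.271, 0.963, -0.007], [0.963, -0.271, 0.001], [-0.001, -0.007, -1.0]]
force: [-0.5, 0.4, -6.1]
width: 0.142
grip_force: 44.9
```

Run:
```python
from h import *
s=state();print(s['tool_pos'],s['force'],s['torque'])
```

```text
[0.55728007 0.14711042 0.28333421] [-0.47568065  0.36559504 -6.12869209] [-0.17321165  0.08581642  0.04113882]
```

Emit:
carry_out([
  {"tx":0,"ty":0,"tz":-0.04,"rx":0,"ry":0,"rz":0,"fingers":0},
  {"tx":0,"ty":0,"tz":-0.04,"rx":0,"ry":0,"rz":0,"fingers":0},
  {"tx":0,"ty":0,"tz":-0.04,"rx":0,"ry":0,"rz":0,"fingers":0},
  {"tx":0,"ty":0,"tz":-0.04,"rx":0,"ry":0,"rz":0,"fingers":0},
  {"tx":0,"ty":0,"tz":-0.04,"rx":0,"ry":0,"rz":0,"fingers":0},
  {"tx":0,"ty":0,"tz":-0.04,"rx":0,"ry":0,"rz":0,"fingers":0},
  {"tx":0,"ty":0,"tz":-0.04,"rx":0,"ry":0,"rz":0,"fingers":0},
  {"tx":0,"ty":0,"tz":-0.02,"rx":0,"ry":0,"rz":0,"fingers":0},
  {"tx":0,"ty":0,"tz":0,"rx":0,"ry":0,"rz":0,"fingers":0},
  {"tx":0,"ty":0,"tz":0,"rx":0,"ry":0,"rz":0,"fingers":0},
], grip_force=45)

```text
t: 19.8
tool_pos: [0.5573, 0.1472, 0.2759]
tcp_rot: [[0.271, 0.963, -0.007], [0.963, -0.271, 0.001], [-0.001, -0.007, -1.0]]
force: [-0.2, 0.4, -6.7]
width: 0.135
grip_force: 44.9
```

Emit:
carry_out([
  {"tx":0,"ty":0,"tz":-0.02,"rx":0,"ry":0,"rz":0,"fingers":0},
  {"tx":0,"ty":0,"tz":-0.02,"rx":0,"ry":0,"rz":0,"fingers":0},
  {"tx":0,"ty":0,"tz":-0.02,"rx":0,"ry":0,"rz":0,"fingers":0},
  {"tx":0,"ty":0,"tz":-0.02,"rx":0,"ry":0,"rz":0,"fingers":0},
  {"tx":0,"ty":0,"tz":-0.02,"rx":0,"ry":0,"rz":0,"fingers":0},
  {"tx":0,"ty":0,"tz":0,"rx":0,"ry":0,"rz":0,"fingers":0},
  {"tx":0,"ty":0,"tz":0,"rx":0,"ry":0,"rz":0,"fingers":0},
  {"tx":0,"ty":0,"tz":0,"rx":0,"ry":0,"rz":0,"fingers":0},
  {"tx":0,"ty":0,"tz":0,"rx":0,"ry":0,"rz":0,"fingers":0},
  {"tx":0,"ty":0,"tz":0,"rx":0,"ry":0,"rz":0,"fingers":0},
], grip_force=45)

```text
t: 20.8
tool_pos: [0.5573, 0.1472, 0.2734]
tcp_rot: [[0.271, 0.963, -0.007], [0.963, -0.271, 0.001], [-0.001, -0.007, -1.0]]
force: [-0.0, -0.2, -6.2]
width: 0.137
grip_force: 44.9
```

Emit:
carry_out([
  {"tx":0,"ty":0,"tz":-0.02,"rx":0,"ry":0,"rz":0,"fingers":0},
  {"tx":0,"ty":0,"tz":-0.02,"rx":0,"ry":0,"rz":0,"fingers":0},
  {"tx":0,"ty":0,"tz":-0.02,"rx":0,"ry":0,"rz":0,"fingers":0},
  {"tx":0,"ty":0,"tz":-0.02,"rx":0,"ry":0,"rz":0,"fingers":0},
  {"tx":0,"ty":0,"tz":-0.02,"rx":0,"ry":0,"rz":0,"fingers":0},
  {"tx":0,"ty":0,"tz":0,"rx":0,"ry":0,"rz":0,"fingers":0},
  {"tx":0,"ty":0,"tz":0,"rx":0,"ry":0,"rz":0,"fingers":0},
  {"tx":0,"ty":0,"tz":0,"rx":0,"ry":0,"rz":0,"fingers":0},
  {"tx":0,"ty":0,"tz":0,"rx":0,"ry":0,"rz":0,"fingers":0},
  {"tx":0,"ty":0,"tz":0,"rx":0,"ry":0,"rz":0,"fingers":0},
], grip_force=45)

```text
t: 21.8
tool_pos: [0.5573, 0.1471, 0.2709]
tcp_rot: [[0.271, 0.963, -0.007], [0.963, -0.271, 0.001], [-0.001, -0.007, -1.0]]
force: [0.4, -0.3, -6.5]
width: 0.136
grip_force: 44.9
```

```bash
cat > st.py <<'E'
from h import *
s=state();print(s['tool_pos'].round(4),s['force'].round(2),s['torque'].round(3),s['t'])
E
python3 st.py
python3 - <<'E'
from h import *
save('wrist','w9.png')
g=cv2.cvtColor(np.load('pics/w9.npz')['im'],cv2.COLOR_RGB2GRAY)
for v in range(210,264,4): print(v,' '.join('%3d'%x for x in g[v,256:392:4]))
print('grip left edge column end rows',[int(x) for x in g[150:180:2,320]])
E
```

```text
[0.5573 0.1471 0.2709] [ 0.44 -0.29 -6.49] [-0.16   0.121  0.038] 21.8
210  94  86  92  90  89  89 191 208 202 201 151 157 148 131 153 159 165 168 172 157 177 203 203 201 200 202 202 148  92  85  85  84  83  84
214  88  89  91  90  93  96 107 202 204 203 149 159 149 126 150 162 164 167 165 163 176 202 205 202 202 202 201 207  88  95  86  86  89  81
218  92  86  93  94  96  97 128 203 203 202 207 158 152 130 153 163 167 167 160 162 170 203 205 203 203 200 201 207  96  93  87  86  92  85
222  95  94  99  95  93  91 104 202 201 203 144 155 150 131 150 163 170 168 164 155 170 204 202 202 203 204 200 179  97  96  92  92  94  88
226  95  98  93  94  99  98  94 210 203 204 208 154 150 127 154 162 166 167 164 151 167 202 200 202 204 204 203  82  99  88  91  91  92  88
230  94  96 104  97 102 101 103  88 202 203 179 157 146 127 154 163 167 168 164 147 170 201 200 202 202 201 160 101  96  91  94  94  93  93
234 101  99 100  99  94  98 103 103  77 208 210 152 156 130 154 163 168 169 163 148 165 207 198 201 209 108  99  99  99  96  95  93  90  92
238  94  96  95 103 101  98 103 104 112 107 100  
[... 337 characters left out ...]
5 102  98  98  97  97  93  96  90
250  96  97 102  99 106 104  97  84  83  75 105 124 129 127 153 164 168 168 166 149 116 123 102 101 104  96 105 103  97  99 100  96  96  92
254 107  97 101 101 103 106  77  80  93 107 118 144 155 130 153 164 167 169 165 149 127 106 114 104  89  88  82  84  85  97  83  84  89  85
258 136  98 104 100 101 106  72 112 125 131 113 107 155 126 152 164 167 169 166 151 131 110  92  96  98  93  85  85  91  88  81  89  83 131
262 177 184 106 104 110 131 127 133 134 134 133  98 133 129 153 163 167 169 165 151 122 101  94  98  99 100 105  86  82  85  82  86 128 120
grip left edge column end rows [176, 177, 177, 174, 175, 177, 181, 125, 180, 178, 176, 175, 175, 176, 177]
```

Emit:
carry_out([
  {"tx":0,"ty":0,"tz":-0.02,"rx":0,"ry":0,"rz":0,"fingers":0},
  {"tx":0,"ty":0,"tz":-0.02,"rx":0,"ry":0,"rz":0,"fingers":0},
  {"tx":0,"ty":0,"tz":-0.02,"rx":0,"ry":0,"rz":0,"fingers":0},
  {"tx":0,"ty":0,"tz":-0.02,"rx":0,"ry":0,"rz":0,"fingers":0},
  {"tx":0,"ty":0,"tz":-0.02,"rx":0,"ry":0,"rz":0,"fingers":0},
  {"tx":0,"ty":0,"tz":-0.02,"rx":0,"ry":0,"rz":0,"fingers":0},
  {"tx":0,"ty":0,"tz":0,"rx":0,"ry":0,"rz":0,"fingers":0},
  {"tx":0,"ty":0,"tz":0,"rx":0,"ry":0,"rz":0,"fingers":0},
  {"tx":0,"ty":0,"tz":0,"rx":0,"ry":0,"rz":0,"fingers":0},
  {"tx":0,"ty":0,"tz":0,"rx":0,"ry":0,"rz":0,"fingers":0},
], grip_force=45)

```text
t: 22.85
tool_pos: [0.5573, 0.1472, 0.2679]
tcp_rot: [[0.271, 0.963, -0.007], [0.963, -0.271, 0.001], [-0.001, -0.007, -1.0]]
force: [0.2, 0.7, -7.5]
width: 0.14
grip_force: 44.9
```

```bash
python3 st.py
```

```text
[0.5573 0.1472 0.2679] [ 0.21  0.68 -7.47] [-0.162  0.074  0.001] 22.85
```

Emit:
carry_out([
  {"tx":0,"ty":0,"tz":-0.02,"rx":0,"ry":0,"rz":0,"fingers":0},
  {"tx":0,"ty":0,"tz":-0.02,"rx":0,"ry":0,"rz":0,"fingers":0},
  {"tx":0,"ty":0,"tz":-0.02,"rx":0,"ry":0,"rz":0,"fingers":0},
  {"tx":0,"ty":0,"tz":-0.02,"rx":0,"ry":0,"rz":0,"fingers":0},
  {"tx":0,"ty":0,"tz":-0.02,"rx":0,"ry":0,"rz":0,"fingers":0},
  {"tx":0,"ty":0,"tz":0,"rx":0,"ry":0,"rz":0,"fingers":0},
  {"tx":0,"ty":0,"tz":0,"rx":0,"ry":0,"rz":0,"fingers":0},
  {"tx":0,"ty":0,"tz":0,"rx":0,"ry":0,"rz":0,"fingers":0},
  {"tx":0,"ty":0,"tz":0,"rx":0,"ry":0,"rz":0,"fingers":0},
  {"tx":0,"ty":0,"tz":0,"rx":0,"ry":0,"rz":0,"fingers":0},
], grip_force=45)

```text
t: 23.85
tool_pos: [0.5573, 0.1471, 0.2656]
tcp_rot: [[0.271, 0.963, -0.007], [0.963, -0.271, 0.001], [-0.001, -0.007, -1.0]]
force: [-0.7, -0.9, -1.4]
width: 0.139
grip_force: 44.9
```

```bash
python3 st.py
```

```text
[0.5573 0.1471 0.2656] [-0.74 -0.93 -1.45] [-0.243  0.223  0.006] 23.85
```

The hook has taken most of the weight, with the force going from -6.5 to -1.4 N. I'll go a touch lower.

Emit:
carry_out([
  {"tx":0,"ty":0,"tz":-0.01,"rx":0,"ry":0,"rz":0,"fingers":0},
  {"tx":0,"ty":0,"tz":0,"rx":0,"ry":0,"rz":0,"fingers":0},
  {"tx":0,"ty":0,"tz":0,"rx":0,"ry":0,"rz":0,"fingers":0},
  {"tx":0,"ty":0,"tz":0,"rx":0,"ry":0,"rz":0,"fingers":0},
  {"tx":0,"ty":0,"tz":0,"rx":0,"ry":0,"rz":0,"fingers":0},
  {"tx":0,"ty":0,"tz":0,"rx":0,"ry":0,"rz":0,"fingers":0},
  {"tx":0,"ty":0,"tz":0,"rx":0,"ry":0,"rz":0,"fingers":0},
  {"tx":0,"ty":0,"tz":0,"rx":0,"ry":0,"rz":0,"fingers":0},
  {"tx":0,"ty":0,"tz":0,"rx":0,"ry":0,"rz":0,"fingers":0},
  {"tx":0,"ty":0,"tz":0,"rx":0,"ry":0,"rz":0,"fingers":0},
], grip_force=45)

```text
t: 24.85
tool_pos: [0.5573, 0.147, 0.2653]
tcp_rot: [[0.271, 0.963, -0.007], [0.963, -0.271, 0.0], [-0.001, -0.007, -1.0]]
force: [-2.0, -1.7, 1.7]
width: 0.133
grip_force: 44.9
```

```bash
python3 st.py
python3 - <<'E'
from h import *
save('wrist','w10.png')
im=np.load('pics/w10.npz')['im'];g=cv2.cvtColor(im,cv2.COLOR_RGB2GRAY)
for v in range(226,290,4): print(v,' '.join('%3d'%x for x in g[v,272:372:4]))
s=state();R=s['tcp_rot'];m=s['tool_pos']-.002*R[:,2]+.0245*R[:,0]
print('grip end model',proj('w10',m+.044*R[:,0]),'mid',proj('w10',m)); print([int(x) for x in g[150:180:2,320]])
E
```

```text
[0.5573 0.147  0.2653] [-2.04 -1.71  1.72] [-0.426  0.387 -0.001] 24.85
226  96 103  99  97 207 204 142 156 148 129 154 165 165 165 162 152 168 198 200 203 203 204 122 101  99
230 102 104 111 105  82 196 211 156 153 128 155 162 169 168 167 150 135 195 202 204 188  90 106  99  97
234 103 100 104 106 104 109 107  75  80 132 155 163 167 169 163 146 157  92 109 107 104 103 111 102  94
238 102 102 104 107 105 105 102  84  81 126 153 161 166 168 162 152 103 115 107 107 106 106 103 107 103
242 103 103 106 110 110 110 101  90  84 130 154 164 168 169 162 151 104 108 114 108 103 105 102 103  98
246 106 108 106 108 110  99  87  87  81 131 153 161 169 168 162 149 105 109 104 111 109 102 110 105  97
250 108 108  89  84  84  90  85  88  78 129 152 168 167 167 163 149  99 108 105 110 102 105 102 105 105
254 107 110  84  86  83  86 121 134 141 126 151 165 168 169 166 147 117 132 111 103  86  87 104  99  98
258 106  79  83  80 105 111 116 151 145 130 153 161 165 169 165 148 125 105 113 103  91  87  90  86  86
262 109 111 101 117 129 130 107 123 159 127 151 165 166 170 161 150 129 109  94  93 104  98 
[... 158 characters left out ...]
0 152 165 165 168 166 150  94 117 103 120 113 101  99 105 105
274 179 181 154 134 131 115  85  80  88 130 155 162 169 170 165 150  97 110 117 118 121 149 142 139 127
278 179 177 156 115  81  84  85  85 101 128 151 165 166 167 165 152  85 116 115 117 157 163 164 161 160
282 141 136 140 123  95 118 115 118 116 128 153 167 165 168 166 154  73 116 111 116 163 173 169 170 171
286 145 145 147 132 113 117 113 112 112 129 151 165 170 169 164 151  76 116 115 112 151 170 171 171 173
grip end model (np.float64(322.5111301910815), np.float64(163.86424676011978)) mid (np.float64(322.4049017850895), np.float64(260.44170757652637))
[177, 176, 173, 175, 176, 177, 179, 132, 163, 175, 177, 176, 176, 173, 174]
```

Touching now with +1.7 N. I'll ease back a hair and slacken the grip gradually.

Emit:
carry_out([
  {"tx":0,"ty":0,"tz":0.005,"rx":0,"ry":0,"rz":0,"fingers":0},
  {"tx":0,"ty":0,"tz":0,"rx":0,"ry":0,"rz":0,"fingers":0},
  {"tx":0,"ty":0,"tz":0,"rx":0,"ry":0,"rz":0,"fingers":0},
  {"tx":0,"ty":0,"tz":0,"rx":0,"ry":0,"rz":0,"fingers":0},
  {"tx":0,"ty":0,"tz":0,"rx":0,"ry":0,"rz":0,"fingers":0},
  {"tx":0,"ty":0,"tz":0,"rx":0,"ry":0,"rz":0,"fingers":0},
  {"tx":0,"ty":0,"tz":0,"rx":0,"ry":0,"rz":0,"fingers":0},
  {"tx":0,"ty":0,"tz":0,"rx":0,"ry":0,"rz":0,"fingers":0},
  {"tx":0,"ty":0,"tz":0,"rx":0,"ry":0,"rz":0,"fingers":0},
  {"tx":0,"ty":0,"tz":0,"rx":0,"ry":0,"rz":0,"fingers":0},
], grip_force=20)

```text
t: 25.9
tool_pos: [0.5572, 0.1473, 0.2652]
tcp_rot: [[0.271, 0.963, -0.007], [0.963, -0.271, 0.001], [-0.001, -0.007, -1.0]]
force: [-3.0, 0.0, 1.2]
width: 0.137
grip_force: 20.0
```

Emit:
carry_out([
  {"tx":0,"ty":0,"tz":0,"rx":0,"ry":0,"rz":0,"fingers":0},
  {"tx":0,"ty":0,"tz":0,"rx":0,"ry":0,"rz":0,"fingers":0},
  {"tx":0,"ty":0,"tz":0,"rx":0,"ry":0,"rz":0,"fingers":0},
  {"tx":0,"ty":0,"tz":0,"rx":0,"ry":0,"rz":0,"fingers":0},
  {"tx":0,"ty":0,"tz":0,"rx":0,"ry":0,"rz":0,"fingers":0},
  {"tx":0,"ty":0,"tz":0,"rx":0,"ry":0,"rz":0,"fingers":0},
  {"tx":0,"ty":0,"tz":0,"rx":0,"ry":0,"rz":0,"fingers":0},
  {"tx":0,"ty":0,"tz":0,"rx":0,"ry":0,"rz":0,"fingers":0},
  {"tx":0,"ty":0,"tz":0,"rx":0,"ry":0,"rz":0,"fingers":0},
  {"tx":0,"ty":0,"tz":0,"rx":0,"ry":0,"rz":0,"fingers":0},
], grip_force=6)

```text
t: 26.9
tool_pos: [0.5574, 0.1471, 0.2652]
tcp_rot: [[0.271, 0.963, -0.007], [0.963, -0.271, 0.001], [-0.001, -0.007, -1.0]]
force: [-1.3, 0.0, -0.6]
width: 0.146
grip_force: 6.0
```

```bash
python3 st.py
```

```text
[0.5574 0.1471 0.2652] [-1.28  0.03 -0.57] [-0.107  0.313  0.053] 26.9
```

Emit:
carry_out([
  {"tx":0,"ty":0,"tz":0,"rx":0,"ry":0,"rz":0,"fingers":0.16},
  {"tx":0,"ty":0,"tz":0,"rx":0,"ry":0,"rz":0,"fingers":0.18},
  {"tx":0,"ty":0,"tz":0,"rx":0,"ry":0,"rz":0,"fingers":0.2},
  {"tx":0,"ty":0,"tz":0,"rx":0,"ry":0,"rz":0,"fingers":0.22},
  {"tx":0,"ty":0,"tz":0,"rx":0,"ry":0,"rz":0,"fingers":0.25},
  {"tx":0,"ty":0,"tz":0,"rx":0,"ry":0,"rz":0,"fingers":0.3},
  {"tx":0,"ty":0,"tz":0,"rx":0,"ry":0,"rz":0,"fingers":0.35},
  {"tx":0,"ty":0,"tz":0,"rx":0,"ry":0,"rz":0,"fingers":0.4},
  {"tx":0,"ty":0,"tz":0,"rx":0,"ry":0,"rz":0,"fingers":0.45},
  {"tx":0,"ty":0,"tz":0,"rx":0,"ry":0,"rz":0,"fingers":0.5},
], grip_force=4)

```text
t: 27.9
tool_pos: [0.5573, 0.1471, 0.2652]
tcp_rot: [[0.271, 0.963, -0.007], [0.963, -0.271, 0.001], [-0.001, -0.007, -1.0]]
force: [0.7, 0.0, 0.1]
width: 0.488
grip_force: 0.0
```

```bash
python3 st.py
python3 - <<'E'
from h import *
save('wrist','w11.png')
g=cv2.cvtColor(np.load('pics/w11.npz')['im'],cv2.COLOR_RGB2GRAY)
for v in range(150,300,10): print(v,' '.join('%3d'%x for x in g[v,272:372:4]))
print([int(x) for x in g[150:180:2,320]])
E
```

```text
[0.5573 0.1471 0.2652] [0.69 0.   0.13] [-0.121  0.103  0.011] 27.9
150 191 145 124  76  69  72  72  73  76  77  73 164 177 117 113  75  78  81  81  84  80  81  83  82 150
160  76  75  70  75  76  74 119 134 137 144 160 163 181 140 207 211 159 128 135 139 138  76  82  80  80
170  74  72  67  72 136 198 187 182 113 153 168 175 178 175 172 160 214 207 133 138 135 134 132  74  82
180  84  74  80 190 188 193 188 183 110 151 167 177 177 177 172 160 203 204 188 189 165 134 133 132 102
190  84  91 178 188 189 188 190 125 102 141 161 171 179 177 173 160 206 144  75  92 114 187 176 135 133
200  90  92 165 189  86 206 213 216 102 123 128 132 132 136 149 166 153 208 206 207 207 213 134 142 129
210  95  93  99 203 206 206 217 161 110 132 156 166 170 173 174 163 188 206 207 204 204 203 206 207 107
220  97  98 103 215 204 205 214 157 150 133 153 167 167 171 166 159 186 203 206 206 206 207 206 203  91
230 101 102 108 106 109 208 210 157 151 135 158 165 170 171 163 152 168 206 201 203 204 206 159 102  95
240 102 108 107 106 107 105 116  88  81 132 158 167 170 169 167 148 100 108 106 107 107 105 103 100 101
250 101 108 107  84  86  83  83  86  77 128 158 170 173 172 166 154  96 109 104 105 110 105 111 105 106
260 105 111  75  93 119 113 117 150 159 131 156 164 170 173 170 152 133 109 119  99 106  86  90  89  92
270 165 165 141 139 142 140 107  86  82 133 156 166 170 172 167 153  95  89  92 117 115 113  98 109 105
280 167 168 141 142  97  79  83  88  90 135 153 168 173 172 168 154  96  92 102 118 163 171 172 170 168
290  74  16 150 148 149 123 168 130 107 132 155 169 169 174 169 154 108 120 107 137 146 123 132 145 156
[177, 177, 177, 175, 178, 181, 178, 137, 173, 177, 178, 180, 180, 179, 176]
```

Released and steady, with the grip in place in the U. I'll withdraw straight up.

Emit:
carry_out([
  {"tx":0,"ty":0,"tz":0.1,"rx":0,"ry":0,"rz":0,"fingers":0.5},
  {"tx":0,"ty":0,"tz":0.2,"rx":0,"ry":0,"rz":0,"fingers":0.5},
  {"tx":0,"ty":0,"tz":0.4,"rx":0,"ry":0,"rz":0,"fingers":0.5},
  {"tx":0,"ty":0,"tz":0.6,"rx":0,"ry":0,"rz":0,"fingers":0.5},
  {"tx":0,"ty":0,"tz":0.7,"rx":0,"ry":0,"rz":0,"fingers":0.5},
  {"tx":0,"ty":0,"tz":0.7,"rx":0,"ry":0,"rz":0,"fingers":0.5},
  {"tx":0,"ty":0,"tz":0.7,"rx":0,"ry":0,"rz":0,"fingers":0.5},
  {"tx":0,"ty":0,"tz":0.6,"rx":0,"ry":0,"rz":0,"fingers":0.5},
  {"tx":0,"ty":0,"tz":0.4,"rx":0,"ry":0,"rz":0,"fingers":0.5},
  {"tx":0,"ty":0,"tz":0.2,"rx":0,"ry":0,"rz":0,"fingers":0.5},
])

```text
t: 28.95
tool_pos: [0.5576, 0.1472, 0.3818]
tcp_rot: [[0.271, 0.963, -0.005], [0.963, -0.271, 0.001], [-0.0, -0.005, -1.0]]
force: [0.1, -0.5, 0.4]
width: 0.509
grip_force: 0.0
```

Emit:
carry_out([
  {"tx":-0.3,"ty":-0.2,"tz":0.1,"rx":0,"ry":0,"rz":0,"fingers":0.5},
  {"tx":-0.6,"ty":-0.4,"tz":0.1,"rx":0,"ry":0,"rz":0,"fingers":0.5},
  {"tx":-0.8,"ty":-0.6,"tz":0,"rx":0,"ry":0,"rz":0,"fingers":0.5},
  {"tx":-0.8,"ty":-0.6,"tz":0,"rx":0,"ry":0,"rz":0,"fingers":0.5},
  {"tx":-0.8,"ty":-0.6,"tz":0,"rx":0,"ry":0,"rz":0,"fingers":0.5},
  {"tx":-0.8,"ty":-0.6,"tz":0,"rx":0,"ry":0,"rz":0,"fingers":0.5},
  {"tx":-0.8,"ty":-0.6,"tz":0,"rx":0,"ry":0,"rz":0,"fingers":0.5},
  {"tx":-0.6,"ty":-0.4,"tz":0,"rx":0,"ry":0,"rz":0,"fingers":0.5},
  {"tx":-0.3,"ty":-0.2,"tz":0,"rx":0,"ry":0,"rz":0,"fingers":0.5},
  {"tx":0,"ty":0,"tz":0,"rx":0,"ry":0,"rz":0,"fingers":0.5},
])

```text
t: 29.95
tool_pos: [0.4115, 0.0418, 0.3854]
tcp_rot: [[0.272, 0.962, -0.007], [0.962, -0.272, 0.001], [-0.001, -0.007, -1.0]]
force: [0.5, 0.7, 0.5]
width: 0.497
grip_force: 0.0
```

```bash
python3 st.py
python3 - <<'E'
from h import *
save('scene','sa.png');save('top','ta.png');save('scene','sb.png');save('top','tb.png')
for k in 'st':
    a=np.load(f'pics/{k}a.npz')['im'].astype(int);b=np.load(f'pics/{k}b.npz')['im'].astype(int);print('frame diff',np.abs(a-b).max(), (np.abs(a-b).max(2)>40).sum())
# wood-coloured grip of hung pail: orange-ish pixels near predicted place
M=np.array([.5637,.1709,.2672]);eys=np.array([.2673,.9636,0])
for k in('sa','ta'):
    im=np.load(f'pics/{k}.npz')['im'];h=cv2.cvtColor(im,cv2.COLOR_RGB2HSV)
    P=np.array([proj(k,M+s*.044*eys) for s in(-1,1)]);u0,v0=(P.min(0)-12).astype(int);u1,v1=(P.max(0)+12).astype(int)
    m=((h[...,0]>5)&(h[...,0]<25)&(h[...,1]>75)&(h[...,2]>110))[v0:v1,u0:u1].astype(np.uint8)
    n,l,st,c=cv2.connectedComponentsWithStats(m)
    for i in range(1,n):
        if st[i,4]>40:
            ys,xs=np.where(l==i);r=cv2.minAreaRect(np.c_[xs+u0,ys+v0].astype(np.float32));print(k,'grip rect',r,'box',cv2.boxPoints(r).round(1).tolist())
    print('pred',P.round(1).tolist())
E
```

```text
[0.4115 0.0418 0.3854] [0.5  0.73 0.53] [-0.093  0.088  0.027] 29.95
frame diff 116 287
frame diff 77 225
sa grip rect ((382.4794921875, 164.44522094726562), (4.447563648223877, 36.633880615234375), 69.44395446777344) box [[364.5, 168.8000030517578], [398.79998779296875, 155.89999389648438], [400.3999938964844, 160.10000610351562], [366.1000061035156, 173.0]]
pred [[363.6, 172.1], [398.6, 158.7]]
ta grip rect ((210.9656219482422, 232.3237762451172), (54.49229431152344, 9.74223804473877), 15.5241117477417) box [[183.39999389648438, 229.6999969482422], [186.0, 220.3000030517578], [238.5, 234.89999389648438], [235.89999389648438, 244.3000030517578]]
pred [[235.9, 239.6], [186.6, 224.6]]
```

Emit:
carry_out([
  {"tx":0,"ty":0,"tz":0,"rx":0,"ry":0,"rz":0,"fingers":0.5},
  {"tx":0,"ty":0,"tz":0,"rx":0,"ry":0,"rz":0,"fingers":0.5},
  {"tx":0,"ty":0,"tz":0,"rx":0,"ry":0,"rz":0,"fingers":0.5},
  {"tx":0,"ty":0,"tz":0,"rx":0,"ry":0,"rz":0,"fingers":0.5},
  {"tx":0,"ty":0,"tz":0,"rx":0,"ry":0,"rz":0,"fingers":0.5},
  {"tx":0,"ty":0,"tz":0,"rx":0,"ry":0,"rz":0,"fingers":0.5},
  {"tx":0,"ty":0,"tz":0,"rx":0,"ry":0,"rz":0,"fingers":0.5},
  {"tx":0,"ty":0,"tz":0,"rx":0,"ry":0,"rz":0,"fingers":0.5},
  {"tx":0,"ty":0,"tz":0,"rx":0,"ry":0,"rz":0,"fingers":0.5},
  {"tx":0,"ty":0,"tz":0,"rx":0,"ry":0,"rz":0,"fingers":0.5},
])

```text
t: 31.15
tool_pos: [0.4123, 0.0421, 0.3852]
tcp_rot: [[0.271, 0.963, -0.007], [0.963, -0.271, 0.001], [-0.001, -0.007, -1.0]]
force: [0.3, 0.3, 1.0]
width: 0.498
grip_force: 0.0
```

Run:
```python
from h import *
for i in range(3): save('scene',f'sc{i}.png')
A=[np.load(f'pics/sc{i}.npz')['im'].astype(int) for i in range(3)]+[np.load('pics/sa.npz')['im'].astype(int),np.load('pics/sb.npz')['im'].astype(int)]
def d(a,b,w): 
    x=np.abs(a-b).max(2)[w]; return (x>40).sum()
P=(slice(140,260),slice(335,435));Q=(slice(300,400),slice(200,350))
for i,j in((0,1),(1,2),(0,3),(3,4)): print(i,j,'pail region',d(A[i],A[j],P),'static ref',d(A[i],A[j],Q))
```

```text
0 1 pail region 0 static ref 0
1 2 pail region 0 static ref 0
0 3 pail region 0 static ref 0
3 4 pail region 0 static ref 0
```

The pail hangs still, so I'll hand the job in.

```bash
python3 -c "
from bench import close_job
print(close_job())"
```

```text
the job is handed in; nothing more can be done
None
```

The bail was raised upright with the pail standing in place, and the pail now hangs by the middle of its grip on the J-hook, with the grip level and nothing moving in the last pictures; I handed the job in at about 31 s of the 72 s allowed, and the hook took at most about 2 N of downward press while the pail was being let down.

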